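# Lid on and four clips snapped: closing a box of bicycle spares on the garage bench

## Task

Close up the box of bicycle spares: pick the blue lid up by its carrying bridge and set it squarely on the box, then go round the edge and press each of the four orange clips down and in until it snaps home against the side of the box. Do not shove the box about, and leave the other things on the bench where they are.

Things in the scene. Friction and masses are not known exactly. Their poses are not given: they have to be found in the camera images.
- spares_box: Open milky-white plastic clip-lock box of bicycle spares, 124 (x) x 184 (y) over its rim flange, 80 high, 1.6 to 2.4 kg, loose on the bench. Origin: centre of its underside; z up; y along its length. Walls 4.5 inside the flange's edge; each side has a catch 20 below the rim, behind which a clip of the lid snaps. The contents stay well below the rim.
- box_rim (a point): Centre of the box's open mouth, level with the top of its rim, 80 above the box's origin.
- lid: Blue lid of that box, right way up on the bench at first, 0.25 kg. Origin: centre of its skirt's lower edge; z up; y along its length. Plate 131 (x) x 191 (y), z = 8 to 12; flared skirt z = 0 to 8 goes round the outside of the rim with 1.5 play each side (2.5 at its mouth). Seated, the plate lies on the rim, origin 72 above the box's origin. Fits either way round.
- lid_grip (a point): Centre of the bar of the lid's carrying bridge: x = 0, y = 0, z = 34 of the lid. The bar is 16 wide (x), 90 long (y), z = 28 to 40, on feet at y = +-41; the plate is 16 below it. Take it from above, fingers closing along the lid's x.
- clip_front (a joint): Orange snap clip, a flap 75 wide, 25 long, 2.5 thick, on the lid's -x side. Hinge line along that edge, 66.8 from the lid's centre, at z = 9 of the lid. Angle (rad): 0 = hanging straight down (-0.09 to 0.03 when snapped home); 1.57 = out level; 1.5 to 1.9 at first. It swings easily to about 0.25, then its bead rides over the catch (2 to 5 N inward at mid flap) and snaps behind it just before 0.
- clip_front_tip (a point): Middle of the free edge of that clip, on its outer (upper) face, 25 from the hinge line. Press it down from above, then inward against the box's side until it clicks home, e.g. with closed fingers from outside; if let go before the click it springs back to about 0.2 rad.
- clip_back (a joint): Orange snap clip, a flap 75 wide, 25 long, 2.5 thick, on the lid's +x side. Hinge line along that edge, 66.8 from the lid's centre, at z = 9 of the lid. Angle (rad): 0 = hanging straight down (-0.09 to 0.03 when snapped home); 1.57 = out level; 1.5 to 1.9 at first. It swings easily to about 0.25, then its bead rides over the catch (2 to 5 N inward at mid flap) and snaps behind it just before 0.
- clip_back_tip (a point): Middle of the free edge of that clip, on its outer (upper) face, 25 from the hinge line. Press it down from above, then inward against the box's side until it clicks home, e.g. with closed fingers from outside; if let go before the click it springs back to about 0.2 rad.
- clip_left (a joint): Orange snap clip, a flap 55 wide, 25 long, 2.5 thick, on the lid's +y side. Hinge line along that edge, 96.8 from the lid's centre, at z = 9 of the lid. Angle (rad): 0 = hanging straight down (-0.09 to 0.03 when snapped home); 1.57 = out level; 1.5 to 1.9 at first. It swings easily to about 0.25, then its bead rides over the catch (2 to 5 N inward at mid flap) and snaps behind it just before 0.
- clip_left_tip (a point): Middle of the free edge of that clip, on its outer (upper) face, 25 from the hinge line. Press it down from above, then inward against the box's side until it clicks home, e.g. with closed fingers from outside; if let go before the click it springs back to about 0.2 rad.
- clip_right (a joint): Orange snap clip, a flap 55 wide, 25 long, 2.5 thick, on the lid's -y side. Hinge line along that edge, 96.8 from the lid's centre, at z = 9 of the lid. Angle (rad): 0 = hanging straight down (-0.09 to 0.03 when snapped home); 1.57 = out level; 1.5 to 1.9 at first. It swings easily to about 0.25, then its bead rides over the catch (2 to 5 N inward at mid flap) and snaps behind it just before 0.
- clip_right_tip (a point): Middle of the free edge of that clip, on its outer (upper) face, 25 from the hinge line. Press it down from above, then inward against the box's side until it clicks home, e.g. with closed fingers from outside; if let go before the click it springs back to about 0.2 rad.
- screwdriver: Screwdriver lying on the bench, red handle, 190 long, 26 thick. Origin: middle of its underside; x runs along it to the blade. Bystander.
- lube_can: Upright green and yellow spray can with white cap, 52 diameter, 120 tall. Origin: centre of its foot. Bystander.
- tape_roll: Grey tape roll lying flat, 104 outer diameter, 24 high. Origin: centre of its underside. Bystander.
- pedal: Black bicycle pedal lying flat, 80 x 80 x 24 with a steel axle. Origin: centre of its underside. Bystander.
- wrench: Steel spanner lying flat, 200 long, 8 thick. Origin: middle of its underside; x runs along it. Bystander.
- mug: Blue mug, 82 diameter, 92 tall. Origin: centre of its foot. Bystander.
- brush: Flat brush with wooden handle lying flat, 210 long, 20 thick. Origin: middle of its underside; x runs along it. Bystander.

How it is judged:
By the outcome, as a careful person would: the job done as asked, in the order asked, and still so for the second after the job is handed in, with the robot touching nothing.
It also fails if it takes over 62 s, if anything falls off the work surface, if the arm or the gripper's body presses on something with over 40 N, if the wrist force passes 120 N, or if a joint passes its speed limit or range.

## Robot

A 6-joint arm with a two-finger parallel gripper is mounted at the origin on the work surface. World frame = base frame: x ahead of the robot, y to its left, z up, the work surface at z = 0. Lengths are in m, angles in degrees, forces in N, time in s.
With the tool pointing down it reaches from about 0.4 to 0.825 m from the base axis. Payload 7 kg.
Tool frame: the origin (TCP) lies midway between the tips of the shut fingers; the grasp point (between the pads) lies 19 mm behind it (grip_depth is the distance from the TCP to the grasp point, in m); z points along the fingers, y is the direction in which the jaws open and shut (so a half turn about z gives the same grasp; the last joint's range is limited). The gripper opens to 88 mm and grips with 3 to 60 N. Pads are 19 mm wide; open, the fingers measure 130 mm over their backs; the gripper's body (78 mm by 193 mm) begins 47 mm behind the grasp point.
Start: joints at [-53.279, 20.546, 0.682, 0, -70.136, -16.507], TCP at [0.233, -0.633, 0.227] pointing down, gripper open.
Joint ranges: [-176.03, 176.03], [-82.01, 121.73], [-58.28, 71.71], [-173.87, 95.51], [-174.79, -0.11], [-173.66, 173.66]. Speed limits (degrees/s): [136.94, 136.94, 172.46, 180, 180, 180].

## Interface

Orientations are given as [roll, pitch, yaw] about the fixed x, y, z axes, in that order (R = Rz(yaw) Ry(pitch) Rx(roll)).
In Python, from plant import * gives the robot as it stands.
- The arm moves only by the shell command python3 -m inch 'ROWS'. ROWS is JSON, a list of rows, each an object of numbers: "ax", "ay", "az": the turn, a rotation vector about the tool's x, y, z in degrees; "dx", "dy", "dz": the shift along the tool's x, y, z in mm; "fingers": the finger opening in mm, from 0 to 87.6. In form: [{"ax": .., "ay": .., "az": .., "dx": .., "dy": .., "dz": .., "fingers": ..}, ...]. A call has 1 to 8 rows; each row is the pose to reach, as a shift and turn from the pose commanded when the call began, along the tool's axes at that moment; what a row does not reach only later rows make up. A row lasts 1/8 s, in which the tool goes at most 62.5 mm and 10.7 degrees, less where a joint would pass 70% of its speed; a pose out of reach is approached as far as the arm can. A call with a gripper value outside its range is refused whole. The fingers move at their own pace and stop on an object; the grip force is fixed at half the most. Time passes only in rows, so rows that repeat a pose let the fingers close. It gives the time, the measured TCP pose, the force and the opening at its end, in the units of the state.
- get_obs(): the state, without advancing time (a new reading comes with each control period).
- snapshot(name): name is "scene" or "top"; returns a dict with "image" (480x640x3 uint8, red, green, blue), "fx", "fy", "cx", "cy" (pixels), "k1" (the pictures are not rectified: a ray, as slopes to the right and down, at radius r is drawn at 1 + k1 r^2 times it, then the intrinsics apply), "rvec" (rotation vector, rad) and "tvec" (3), from world to camera coordinates, as OpenCV has them. Camera axes: x right, y down, z forward; pixel columns grow to the right and rows downward; lengths in m; the calibration is good to about 2 mm. A picture is of the moment at which its call begins. There is no depth.
- close_job(): hands the job in, once; it reports no verdict.
Trained networks look in the newest picture that a camera, given by its name, has taken for a name from the list of things; names that differ only in an ending like _2 or _b are one class to them, and where a whole thing is asked for, a point or a joint stands for the part that bears it (a point fixed in the world has none). Each returns a list of dicts, best first, with "score" (0 to 1); they miss things now and then, are a little off and sometimes report something else, mostly with a low value. They report only what shows in the picture. A call takes as long as a camera call.
- search_frame(target, camera): "bbox" ([centre column, centre row, width, height] in pixels, round what is visible of it).
- trace(target, camera): "mask" (480x640 bool, what is visible of it) and "bbox" ([centre column, centre row, width, height] in pixels, round what is visible of it).
- landmark_of(target, camera): "position" ([column, row] in pixels: a listed point, or the origin of a listed thing).
The state is a dict: "clock": time; "joint_pos": joint angles; "qvel": joint speeds; "tau": joint torques, N m; "tool_pos": TCP position; "orientation": TCP orientation; "force": force on the tool from outside, world axes, zero at the start; "moment": the same for the moment, N m; "opening": finger opening in m.
Only numpy, scipy, OpenCV 4.12 (cv2) and the standard library are available. Lean on these libraries where they do the work, as an engineer would, in place of code of your own. Each camera call takes 0.05 s, during which the arm holds its last target.

## Working session

There is one attempt and no reset: what is moved stays moved. The work goes in short steps, Python scripts to look and compute and a shell command to move; the robot and the scene stay as the last step left them, time stands still between calls to the robot, and variables do not carry over. Pictures are saved under pics/ and viewed, and the job is handed in when it is done.

```bash
mkdir -p pics; ls
python3 - <<'E'
from plant import *
import cv2
print(get_obs())
for n in("scene","top"):
    s=snapshot(n); cv2.imwrite(f"pics/{n}0.png",cv2.cvtColor(s["image"],cv2.COLOR_RGB2BGR))
    print(n,{k:v for k,v in s.items() if k!="image"})
    for t in("spares_box","box_rim","lid","lid_grip","clip_front_tip","clip_back_tip","clip_left_tip","clip_right_tip"):
        print(t,[(round(d["score"],2),[round(float(x),1) for x in d["position"]]) for d in landmark_of(t,n)][:3])
E
```

```text
pics
{'clock': 0.0, 'joint_pos': array([-5.32799372e+01,  2.05905363e+01,  6.34196118e-01, -2.03846331e-02,
       -7.01344708e+01, -1.65076724e+01]), 'qvel': array([-0.05163915,  0.03160122,  0.0813809 , -0.04095883, -0.01230627,
        0.00843053]), 'tau': array([ 1.00220059e-03, -5.82716739e+01,  2.93074644e+01,  6.99754223e+00,
        7.11113287e-03, -1.97905629e-04]), 'tool_pos': array([ 0.23303547, -0.6329874 ,  0.2256352 ]), 'orientation': array([ 1.79907487e+02, -7.43286202e-03, -1.59794546e+02]), 'force': array([-0.2931325 , -0.10340465, -0.31563509]), 'moment': array([-0.03405046,  0.05882394,  0.01894633]), 'opening': 0.08770095839854761}
scene {'fx': 498.2395971704981, 'fy': 498.2395971704981, 'cx': 317.5312081026566, 'cy': 238.75600347723835, 'k1': 0.006282463816077425, 'rvec': array([ 1.2343096 ,  2.0869418 , -1.08691626]), 'tvec': array([ 0.28580317, -0.24580904,  1.90885311])}
spares_box [(0.79, [273.6, 223.6])]
box_rim [(0.75, [270.4, 202.7])]
lid [(0.83, [386.5, 270.3]), (0.55, [280.9, 296.2])]
lid_grip [(0.67, [387.1, 255.2])]
clip_front_tip [(0.68, [405.5, 244.8]), (0.62, [388.4, 254.8])]
clip_back_tip [(0.69, [370.4, 275.4]), (0.18, [334.4, 235.8])]
clip_left_tip [(0.52, [424.2, 280.7]), (0.29, [218.7, 203.4])]
clip_right_tip [(0.64, [356.2, 248.3]), (0.55, [424.3, 283.3])]
top {'fx': 602.9996612948364, 'fy': 602.9996612948364, 'cx': 312.8557400423896, 'cy': 236.11709981404974, 'k1': 0.06526302576455878, 'rvec': array([ 2.15465024, -2.13291174,  0.16972894]), 'tvec': array([0.01948058, 0.59945167, 1.40531322])}
spares_box [(0.74, [412.9, 277.1])]
box_rim [(0.6, [322.2, 287.0]), (0.59, [421.5, 273.3])]
lid [(0.91, [240.3, 259.1])]
lid_grip [(0.7, [239.8, 256.8]), (0.62, [286.7, 273.2])]
clip_front_tip [(0.59, [368.8, 171.3]), (0.57, [231.0, 294.1])]
clip_back_tip [(0.83, [247.4, 225.8]), (0.59, [509.2, 281.8])]
clip_left_tip [(0.67, [192.1, 248.1])]
clip_right_tip [(0.51, [286.4, 274.2])]
```

View pics/scene0.png

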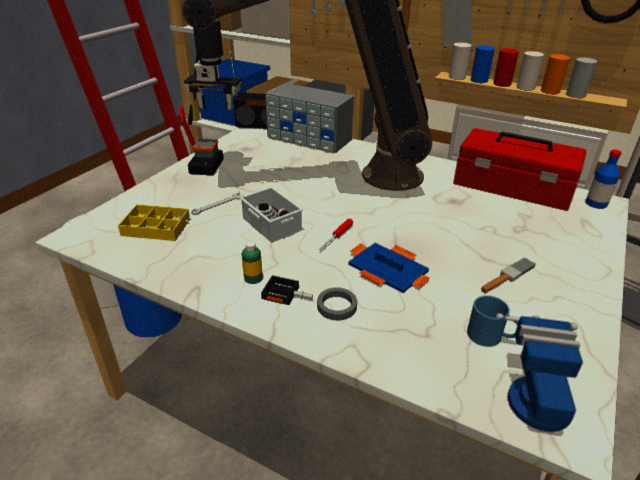

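View pics/top0.png

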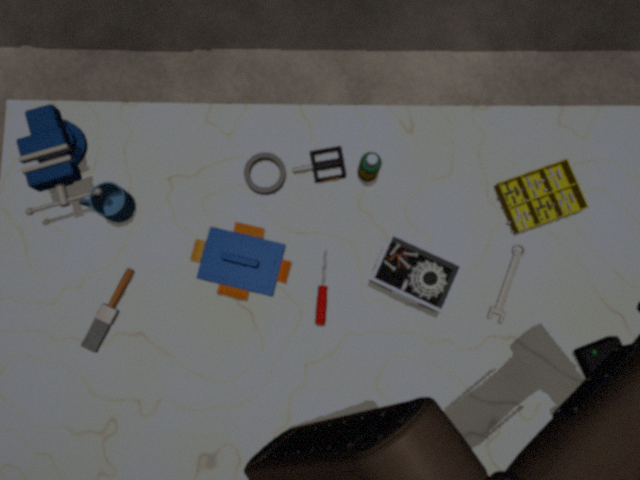

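```bash
cat > h.py <<'E'
from plant import *
import numpy as np, cv2
from scipy.optimize import minimize
def proj(s,P):
    P=np.asarray(P,float).reshape(-1,3)
    p,_=cv2.projectPoints(P,np.asarray(s["rvec"],float),np.asarray(s["tvec"],float),np.array([[s["fx"],0,s["cx"]],[0,s["fy"],s["cy"]],[0,0,1.]]),np.array([s["k1"],0,0,0,0.]))
    return p[:,0]
def ray(s,uv,z):
    """intersect pixel with plane z"""
    K=np.array([[s["fx"],0,s["cx"]],[0,s["fy"],s["cy"]],[0,0,1.]])
    n=cv2.undistortPoints(np.array([[uv]],float),K,np.array([s["k1"],0,0,0,0.]))[0,0]
    R=cv2.Rodrigues(np.asarray(s["rvec"],float))[0]; C=-R.T@np.asarray(s["tvec"],float)
    d=R.T@np.array([n[0],n[1],1]); return C+d*(z-C[2])/d[2]
def blk(x,y,z0,z1): return [[sx*x/2,sy*y/2,z] for sx in(1,-1) for sy in(1,-1) for z in(z0,z1)]
LID=[np.array(blk(131,191,0,12))/1e3, np.array(blk(16,90,12,40))/1e3]
BOX=[np.array(blk(124,184,74,80)+blk(115,175,0,74))/1e3]
def pose(p,pts,z=0):
    c,s=np.cos(p[2]),np.sin(p[2]); R=np.array([[c,-s,0],[s,c,0],[0,0,1]])
    return pts@R.T+[p[0],p[1],z]
SC=4
def render(s,p,model,z=0):
    m=np.zeros((480*SC,640*SC),np.uint8)
    for b in model:
        q=proj(s,pose(p,b,z)); h=cv2.convexHull(((q+.5)*SC).astype(np.float32)).astype(np.int32)
        cv2.fillConvexPoly(m,h,255)
    return cv2.resize(m,(640,480),interpolation=cv2.INTER_AREA)/255.
def fit(views,p0,model,z=0):
    def cost(p):
        return sum(np.abs(render(s,p,model,z)-m).sum()/m.sum() for s,m in views)
    best=None
    for st in(0.02,0.006,.002):
        sim=np.array([p0]+[np.array(p0)+d for d in np.diag([st,st,st*10])])
        r=minimize(cost,p0,method="Nelder-Mead",options=dict(initial_simplex=sim,xatol=1e-5,fatol=1e-5)); p0=r.x
    return r.x,r.fun
def blue(s,box):
    im=s["image"].astype(int); m=(im[...,2]>im[...,0]*1.4+8)&(im[...,2]>im[...,1]*1.15)
    w=np.zeros_like(m);c0,r0,c1,r1=box; w[r0:r1,c0:c1]=True
    return (m&w).astype(float)
E
python3 - <<'E'
from h import *
S={n:snapshot(n) for n in("scene","top")}
for n in S:
    for t in("lid","spares_box"):
        for d in trace(t,n)[:2]: 
            print(n,t,round(d["score"],2),np.round(d["bbox"],1),d["mask"].sum())
bl={"scene":(330,225,450,310),"top":(170,205,310,320)}
vl=[(S[n],blue(S[n],bl[n])) for n in S]
p0=ray(S["top"],(241,260),0.012); 
bp=ray(S["top"],(415,275),.08); print(p0,bp)
vb=[(S[n],trace("spares_box",n)[0]["mask"].astype(float)) for n in S]
def best(v,c,mod):
    rs=[]
    for a in(0,.4,-.4,.8,1.57,1.17,1.97): rs.append(fit(v,[c[0],c[1],a],mod))
    rs.sort(key=lambda r:r[1]); return rs[:2]
for nm,v,c,mod in(("lid",vl,p0,LID),("box",vb,bp,BOX)):
    print(nm,best(v,c,mod)[0]); 
    for i,x in enumerate(v): print(nm,i,best([x],c,mod)[0])
    p=best(v,c,mod)[0][0]
    for (s,m),n in zip(v,S):
        o=cv2.cvtColor(s["image"],cv2.COLOR_RGB2BGR)
        k=cv2.findContours((render(s,p,mod)>.5).astype(np.uint8),cv2.RETR_EXTERNAL,cv2.CHAIN_APPROX_NONE)[0]
        o=cv2.resize(o,None,fx=4,fy=4,interpolation=cv2.INTER_CUBIC)
        cv2.drawContours(o,[q*4+2 for q in k],-1,(0,255,255),1)
        k=cv2.findContours(m.astype(np.uint8),cv2.RETR_EXTERNAL,cv2.CHAIN_APPROX_NONE)[0]
        cv2.drawContours(o,[q*4+2 for q in k],-1,(0,0,255),1)
        u=proj(s,[[p[0],p[1],.03]])[0]*4
        o=o[max(0,int(u[1])-250):int(u[1])+250,max(0,int(u[0])-300):int(u[0])+300]
        cv2.imwrite(f"pics/{nm}_{n}.png",o)
a=cv2.vconcat([cv2.hconcat([cv2.resize(cv2.imread(f"pics/{m}_{n}.png"),(400,300)) for n in("scene","top")]) for m in("lid","box")])
cv2.imwrite("pics/ov.png",a)
E
```

```text
scene lid 0.59 [388.5 270.1  79.   51.2] 2528
scene spares_box 0.74 [270.6 213.3  62.9  55.2] 2317
top lid 0.8 [239.8 260.   99.1  75.2] 5250
top spares_box 0.79 [415.9 274.7  86.5  78.2] 4350
[0.54354283 0.20051153 0.012     ] [ 0.50505012 -0.21254753  0.08      ]
lid (array([ 0.54315625,  0.20145586, -0.22331373]), np.float64(0.16989822170924984))
lid 0 (array([0.54595189, 0.20107772, 2.92718301]), np.float64(0.11632557189542482))
lid 1 (array([ 0.54224247,  0.20104932, -0.21942772]), np.float64(0.04677337139361811))
box (array([ 0.51286225, -0.21561332, -0.43657993]), np.float64(0.08802208135398479))
box 0 (array([ 0.51531052, -0.21617815, -0.47190803]), np.float64(0.04069156363451725))
box 1 (array([ 0.51182263, -0.21545167, -0.42310507]), np.float64(0.028109082713545182))
```

View pics/ov.png

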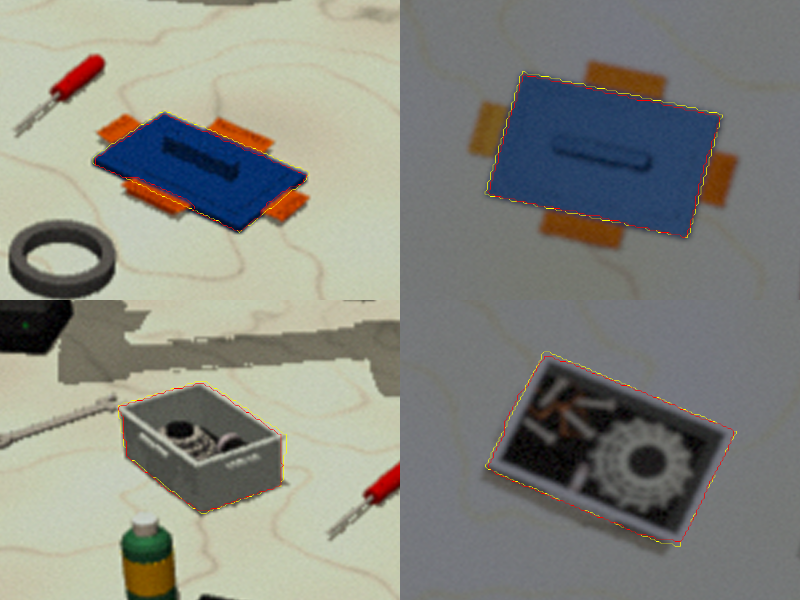

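Run:
```python
from h import *
im=cv2.imread("pics/top0.png"); 
import json
s=snapshot("top")
o=cv2.resize(im[225:325,360:470],None,fx=7,fy=6,interpolation=cv2.INTER_CUBIC)
o=cv2.convertScaleAbs(o,alpha=1.8)
cv2.imwrite("pics/z1.png",o)
s2=snapshot("scene")
o=s2["image"][180:250,230:310][...,::-1]
cv2.imwrite("pics/z2.png",cv2.resize(o,(800,600),interpolation=cv2.INTER_CUBIC))
```

```text
(no output)
```

View pics/z1.png

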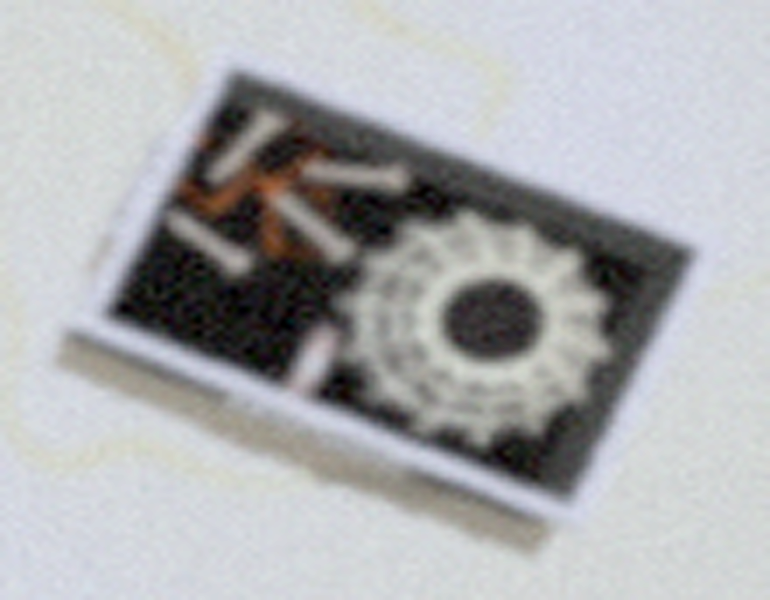

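View pics/z2.png

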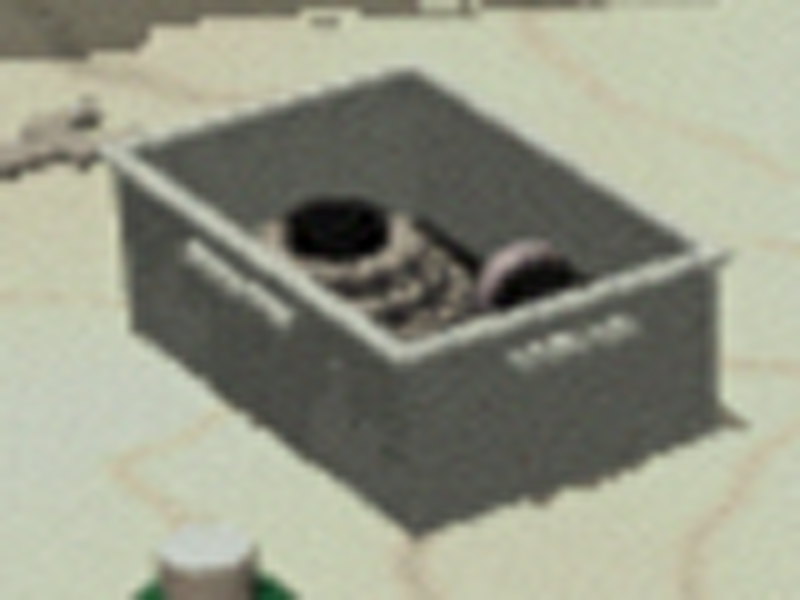

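```bash
cat >> h.py <<'E'
from scipy.ndimage import map_coordinates, gaussian_filter1d
def edge_line(s,a,b,z,w=3,sign=None,n=40):
    """world-plane line fit of the strongest gradient near pixel segment a-b; sign +1: brighter on the outward(normal) side"""
    g=s["image"].astype(float).mean(2); a=np.array(a,float);b=np.array(b,float)
    d=(b-a)/np.linalg.norm(b-a); nrm=np.array([d[1],-d[0]])
    t=np.linspace(.1,.9,n); o=np.linspace(-w,w,int(8*w)+1); pts=[];
    for k in t:
        c=a+(b-a)*k; q=c+o[:,None]*nrm
        v=gaussian_filter1d(map_coordinates(g,[q[:,1],q[:,0]],order=1),3)
        gr=np.gradient(v); gr=np.abs(gr) if sign is None else np.clip(sign*gr,0,None)
        i=np.argmax(gr); 
        if 0<i<len(o)-1: pts.append(q[i])
    W=np.array([ray(s,p,z)[:2] for p in pts])
    keep=np.ones(len(W),bool)
    for _ in range(6):
        c=W[keep].mean(0);u=np.linalg.svd(W[keep]-c)[2][0]; r=(W-c)@np.array([-u[1],u[0]])
        sg=max(1.5*np.median(np.abs(r[keep]))*1.48,4e-4); keep=np.abs(r)<sg*1.5
    return c,u,np.degrees(np.arctan2(u[1],u[0])),keep.sum(),np.std(r[keep])*1e3
E
python3 - <<'E'
from h import *
s=snapshot("top")
Z=lambda x,y:(360+(x+.5)/7-.5,225+(y+.5)/6-.5)
C=[Z(230,70),Z(695,245),Z(575,495),Z(110,315)]
L=[]
for i in range(4):
    L.append(edge_line(s,C[i],C[(i+1)%4],.08)); print(L[-1])
def ix(l,m):
    t=np.linalg.solve(np.c_[l[1],-m[1]],m[0]-l[0]); return l[0]+l[1]*t[0]
P=np.array([ix(L[i],L[(i+1)%4]) for i in range(4)]); print(P,P.mean(0)); print([np.linalg.norm(P[i]-P[i-1]) for i in range(4)])
s=snapshot("scene")
Z=lambda x,y:(230+(x+.5)/10-.5,180+(y+.5)/(600/70)-.5)
C=[Z(112,148),Z(408,72),Z(728,255),Z(398,360)]
C=[Z(140,152),Z(408,78),Z(695,252),Z(410,345)]
L=[]
for i in range(4):
    L.append(edge_line(s,C[i],C[(i+1)%4],.08,w=1.5)); print(L[-1])
P=np.array([ix(L[i],L[(i+1)%4]) for i in range(4)]); print(P,P.mean(0)); print([np.linalg.norm(P[i]-P[i-1]) for i in range(4)])
E
```

```text
(array([ 0.5616546 , -0.23807729]), array([-0.41575057, -0.90947868]), np.float64(-114.56659227171855), np.int64(40), np.float64(0.2560572291244725))
(array([ 0.48000111, -0.29347983]), array([-0.90934579,  0.41604114]), np.float64(155.41510077199538), np.int64(40), np.float64(0.2627443170668716))
(array([ 0.46400436, -0.19511358]), array([0.41979992, 0.90761668]), np.float64(65.17804396094861), np.int64(34), np.float64(0.2682900540838587))
(array([ 0.54814829, -0.14121407]), array([ 0.90904638, -0.41669494]), np.float64(-24.626100197587252), np.int64(35), np.float64(0.328959617657797))
[[ 0.5265855  -0.31479298]
 [ 0.42924731 -0.2702591 ]
 [ 0.49929274 -0.11881932]
 [ 0.59592292 -0.16311333]] [ 0.51276212 -0.21674618]
[np.float64(0.16677647786167593), np.float64(0.10704200490517746), np.float64(0.1668543358576874), np.float64(0.10629839971731268)]
(array([ 0.48407179, -0.2878973 ]), array([-0.89952393,  0.43687148]), np.float64(154.09556098004208), np.int64(40), np.float64(0.0003805413223230092))
(array([ 0.47096125, -0.18979037]), array([0.40306872, 0.91516971]), np.float64(66.22984031167422), np.int64(39), np.float64(9.51236853679745e-05))
(array([ 0.55500047, -0.14063497]), array([ 0.91282078, -0.40836041]), np.float64(-24.101879954097896), np.int64(33), np.float64(0.00019318336882873026))
(array([ 0.56803926, -0.23086074]), array([-0.41789089, -0.90849722]), np.float64(-114.70150212568868), np.int64(38), np.float64(0.915788396472171))
[[ 0.43767616 -0.26536435]
 [ 0.50288013 -0.11731837]
 [ 0.60023343 -0.16087043]
 [ 0.53126146 -0.3108159 ]] [ 0.5180128  -0.21359226]
[np.float64(0.10403870514311933), np.float64(0.16176888755102214), np.float64(0.10665105247352744), np.float64(0.1650477938300562)]
```

```bash
cat >> h.py <<'E'
from scipy.spatial.transform import Rotation as Ro
def row(pos,yaw,o=None,R=None):
    o=o or get_obs(); R0=Ro.from_euler("xyz",o["orientation"],degrees=True)
    Rt=R if R is not None else Ro.from_euler("xyz",[180,0,yaw],degrees=True)
    d=R0.inv().apply(np.array(pos)-o["tool_pos"])*1e3; a=(R0.inv()*Rt).as_rotvec(degrees=True)
    print("d",np.round(d,1),"a",np.round(a,1))
E
python3 -c "
from h import *
row((.542,.201,.2),-102.57);row((.542,.201,.1),-102.57)"
```

```text
d [-578.1  676.3   26.6] a [  0.   -0.  -57.2]
d [-578.1  676.3  126.6] a [  0.   -0.  -57.2]
```

```bash
python3 -m inch '[{"dx":-578,"dy":676,"dz":26,"az":-57.2,"fingers":80},{"dx":-578,"dy":676,"dz":26,"az":-57.2,"fingers":60},{"dx":-578,"dy":676,"dz":26,"az":-57.2,"fingers":60},{"dx":-578,"dy":676,"dz":26,"az":-57.2,"fingers":60},{"dx":-578,"dy":676,"dz":26,"az":-57.2,"fingers":60},{"dx":-578,"dy":676,"dz":26,"az":-57.2,"fingers":60},{"dx":-578,"dy":676,"dz":26,"az":-57.2,"fingers":60},{"dx":-578,"dy":676,"dz":26,"az":-57.2,"fingers":60}]'
python3 -c "
from h import *
row((.542,.201,.2),-102.57);row((.542,.201,.1),-102.57)"
```

```text
d [-578.1  676.3   26.6] a [  0.   -0.  -57.2]
d [-578.1  676.3  126.6] a [  0.   -0.  -57.2]$[0]: bad value
```

```bash
python3 -m inch '[{"dx":-50,"dy":50,"dz":0,"az":-8,"fingers":80},{"dx":-100,"dy":100,"dz":0,"az":-16,"fingers":60},{"dx":-145,"dy":150,"dz":5,"az":-24,"fingers":60},{"dx":-190,"dy":200,"dz":10,"az":-32,"fingers":60},{"dx":-230,"dy":250,"dz":15,"az":-40,"fingers":60},{"dx":-270,"dy":300,"dz":20,"az":-48,"fingers":60},{"dx":-310,"dy":350,"dz":25,"az":-57,"fingers":60},{"dx":-350,"dy":400,"dz":26,"az":-57.2,"fingers":60}]'
python3 -c "
from h import *
row((.542,.201,.2),-102.57);row((.542,.201,.1),-102.57)"
```

```text
d [-578.1  676.3   26.6] a [  0.   -0.  -57.2]
d [-578.1  676.3  126.6] a [  0.   -0.  -57.2]$[0]: bad value
```

```bash
python3 -m inch '[{"ax":0,"ay":0,"az":-57.2,"dx":-578,"dy":676,"dz":26,"fingers":60},{"ax":0,"ay":0,"az":-57.2,"dx":-578,"dy":676,"dz":26,"fingers":60},{"ax":0,"ay":0,"az":-57.2,"dx":-578,"dy":676,"dz":26,"fingers":60},{"ax":0,"ay":0,"az":-57.2,"dx":-578,"dy":676,"dz":26,"fingers":60},{"ax":0,"ay":0,"az":-57.2,"dx":-578,"dy":676,"dz":26,"fingers":60},{"ax":0,"ay":0,"az":-57.2,"dx":-578,"dy":676,"dz":26,"fingers":60},{"ax":0,"ay":0,"az":-57.2,"dx":-578,"dy":676,"dz":26,"fingers":60},{"ax":0,"ay":0,"az":-57.2,"dx":-578,"dy":676,"dz":26,"fingers":60}]'
python3 -c "
from h import *
row((.542,.201,.2),-102.57);row((.542,.201,.1),-102.57)"
```

```text
clock: 2.5
tool_pos: [0.4072, -0.1628, 0.2125]
orientation: [-179.9, 0.0, -102.6]
force: [1.4, 0.0, 0.2]
opening: 0.0597
d [-384.4  -52.3   12.6] a [-0.1  0.  -0. ]
d [-384.4  -52.1  112.6] a [-0.1  0.  -0. ]
```

```bash
python3 -m inch '[{"ax":0,"ay":0,"az":0,"dx":-384,"dy":-52,"dz":12,"fingers":60},{"ax":0,"ay":0,"az":0,"dx":-384,"dy":-52,"dz":12,"fingers":60},{"ax":0,"ay":0,"az":0,"dx":-384,"dy":-52,"dz":12,"fingers":60},{"ax":0,"ay":0,"az":0,"dx":-384,"dy":-52,"dz":30,"fingers":60},{"ax":0,"ay":0,"az":0,"dx":-384,"dy":-52,"dz":60,"fingers":60},{"ax":0,"ay":0,"az":0,"dx":-384,"dy":-52,"dz":100,"fingers":60},{"ax":0,"ay":0,"az":0,"dx":-384,"dy":-52,"dz":112,"fingers":60},{"ax":0,"ay":0,"az":0,"dx":-384,"dy":-52,"dz":112,"fingers":60}]'
python3 -c "
from h import *
row((.542,.201,.1),-102.57);row((.542,.201,.017),-102.57)
s=snapshot('top');cv2.imwrite('pics/a1.png',s['image'][180:340,150:330,::-1].repeat(4,0).repeat(4,1)[:600])"
```

```text
clock: 3.5
tool_pos: [0.54, 0.1995, 0.0963]
orientation: [179.8, -0.3, -102.5]
force: [1.2, -0.4, 0.1]
opening: 0.06
d [-1.9 -1.7 -3.7] a [ 0.2 -0.3  0.1]
d [-2.2 -2.  79.3] a [ 0.2 -0.3  0.1]
```

View pics/a1.png

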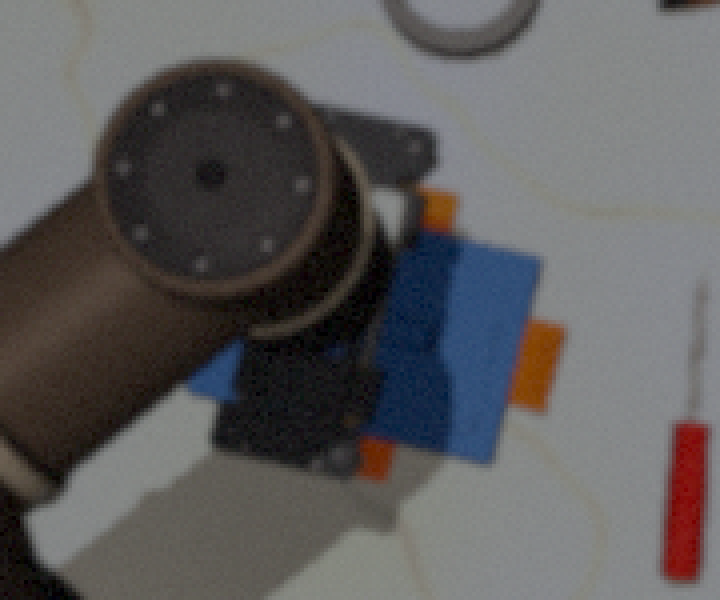

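```bash
python3 -m inch '[{"ax":0,"ay":0,"az":0,"dx":-2,"dy":-2,"dz":40,"fingers":60},{"ax":0,"ay":0,"az":0,"dx":-2,"dy":-2,"dz":70,"fingers":60},{"ax":0,"ay":0,"az":0,"dx":-2,"dy":-2,"dz":78,"fingers":60},{"ax":0,"ay":0,"az":0,"dx":-2,"dy":-2,"dz":78,"fingers":60}]'
python3 -c "
from h import *
row((.542,.201,.1),-102.57);row((.542,.201,.017),-102.57)"
```

```text
clock: 4.05
tool_pos: [0.5441, 0.2001, 0.023]
orientation: [-180.0, 0.0, -102.6]
force: [0.5, -0.5, -0.1]
opening: 0.06
d [ -0.5   2.2 -77. ] a [-0.  0. -0.]
d [-0.5  2.2  6. ] a [-0.  0. -0.]
```

```bash
python3 -m inch '[{"ax":0,"ay":0,"az":0,"dx":0,"dy":2,"dz":5,"fingers":60},{"ax":0,"ay":0,"az":0,"dx":0,"dy":2,"dz":5,"fingers":60}]'
python3 -c "
from h import *
row((.542,.201,.017),-102.57)"
```

```text
clock: 4.3
tool_pos: [0.5417, 0.2008, 0.0177]
orientation: [-180.0, 0.1, -102.6]
force: [0.9, 0.2, 0.6]
opening: 0.06
d [-0.2 -0.2  0.7] a [-0.   0.1 -0. ]
```

```bash
python3 -m inch '[{"ax":0,"ay":0,"az":0,"dx":0,"dy":0,"dz":0,"fingers":5},{"ax":0,"ay":0,"az":0,"dx":0,"dy":0,"dz":0,"fingers":5},{"ax":0,"ay":0,"az":0,"dx":0,"dy":0,"dz":0,"fingers":5},{"ax":0,"ay":0,"az":0,"dx":0,"dy":0,"dz":0,"fingers":5},{"ax":0,"ay":0,"az":0,"dx":0,"dy":0,"dz":0,"fingers":5},{"ax":0,"ay":0,"az":0,"dx":0,"dy":0,"dz":0,"fingers":5}]'
python3 -c "
from h import *
row((.542,.201,.2),-102.57)"
```

```text
clock: 5.05
tool_pos: [0.5417, 0.2007, 0.017]
orientation: [-180.0, 0.0, -102.6]
force: [0.4, -0.5, -1.0]
opening: 0.0159
d [  -0.4   -0.2 -183. ] a [-0.  0. -0.]
```

```bash
python3 -m inch '[{"ax":0,"ay":0,"az":0,"dx":0,"dy":0,"dz":-30,"fingers":5},{"ax":0,"ay":0,"az":0,"dx":0,"dy":0,"dz":-80,"fingers":5},{"ax":0,"ay":0,"az":0,"dx":0,"dy":0,"dz":-130,"fingers":5},{"ax":0,"ay":0,"az":0,"dx":0,"dy":0,"dz":-160,"fingers":5},{"ax":0,"ay":0,"az":0,"dx":0,"dy":0,"dz":-165,"fingers":5},{"ax":0,"ay":0,"az":0,"dx":0,"dy":0,"dz":-165,"fingers":5}]'
python3 -c "
from h import *
row((.5128,-.2167,.18),-114.65)
S={n:snapshot(n) for n in ('top','scene')}
for n in S: cv2.imwrite(f'pics/b_{n}.png',S[n]['image'][...,::-1])"
```

```text
clock: 5.8
tool_pos: [0.5409, 0.2004, 0.1808]
orientation: [179.9, -0.0, -102.6]
force: [-0.9, -0.4, -3.7]
opening: 0.0156
d [413.2 -63.7   1. ] a [ 0.1 -0.  12. ]
```

View pics/b_scene.png

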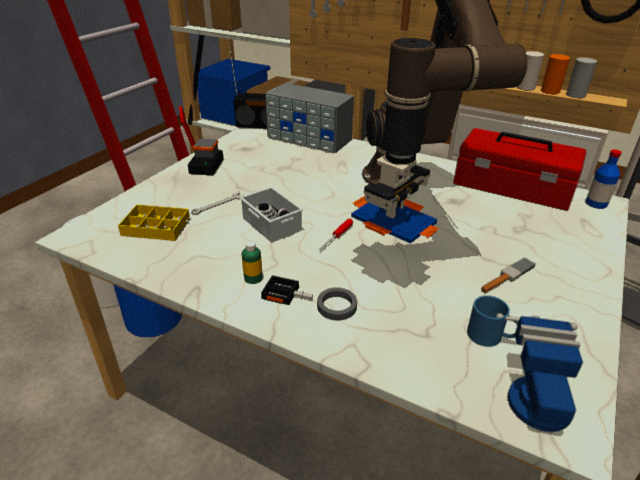

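```bash
python3 -m inch '[{"ax":0,"ay":0,"az":3,"dx":40,"dy":-6,"dz":0,"fingers":5},{"ax":0,"ay":0,"az":6,"dx":100,"dy":-15,"dz":0,"fingers":5},{"ax":0,"ay":0,"az":9,"dx":160,"dy":-25,"dz":0,"fingers":5},{"ax":0,"ay":0,"az":12,"dx":220,"dy":-34,"dz":0,"fingers":5},{"ax":0,"ay":0,"az":12,"dx":280,"dy":-43,"dz":0,"fingers":5},{"ax":0,"ay":0,"az":12,"dx":340,"dy":-52,"dz":0,"fingers":5},{"ax":0,"ay":0,"az":12,"dx":390,"dy":-60,"dz":0,"fingers":5},{"ax":0,"ay":0,"az":12,"dx":413,"dy":-64,"dz":0,"fingers":5}]'
python3 -m inch '[{"ax":0,"ay":0,"az":0,"dx":0,"dy":0,"dz":30,"fingers":5},{"ax":0,"ay":0,"az":0,"dx":0,"dy":0,"dz":55,"fingers":5},{"ax":0,"ay":0,"az":0,"dx":0,"dy":0,"dz":60,"fingers":5},{"ax":0,"ay":0,"az":0,"dx":0,"dy":0,"dz":60,"fingers":5},{"ax":0,"ay":0,"az":0,"dx":0,"dy":0,"dz":60,"fingers":5}]'
python3 -c "
from h import *
row((.5128,-.2167,.12),-114.65)
print(get_obs())
S={n:snapshot(n) for n in ('top','scene')}
cv2.imwrite('pics/c_top.png',cv2.resize(cv2.convertScaleAbs(S['top']['image'][215:335,340:490,::-1],alpha=1.7),(800,600),interpolation=2))
cv2.imwrite('pics/c_scene.png',cv2.resize(S['scene']['image'][160:250,220:340,::-1],(800,600),interpolation=2))"
```

```text
clock: 6.9
tool_pos: [0.5127, -0.2187, 0.1801]
orientation: [179.8, -0.1, -114.7]
force: [-0.3, -0.5, -2.7]
opening: 0.0158
clock: 7.52
tool_pos: [0.5148, -0.2163, 0.1228]
orientation: [-179.9, 0.0, -114.6]
force: [-0.2, 0.1, -2.5]
opening: 0.0156
d [1.2 1.7 2.8] a [-0.1  0.   0.1]
{'clock': 7.525, 'joint_pos': array([-2.69249965e+00,  1.48338742e+01, -2.22524580e+01,  2.00214161e-02,
       -5.28395502e+01, -2.18771881e+01]), 'qvel': array([-0.04093975, -0.3586585 ,  0.03111021, -0.06973584,  0.16711613,
       -0.01919362]), 'tau': array([-6.23370102e-02, -4.66760552e+01,  2.55732000e+01,  6.30333737e+00,
       -1.26570108e-02, -5.98806928e-04]), 'tool_pos': array([ 0.51478231, -0.21632634,  0.12280378]), 'orientation': array([-1.79925270e+02,  1.27955017e-02, -1.14557596e+02]), 'force': array([-0.15007411,  0.12017099, -2.47405968]), 'moment': array([ 0.07326655,  0.06439212, -0.01141071]), 'opening': 0.015621250069979976}
```

View pics/c_scene.png

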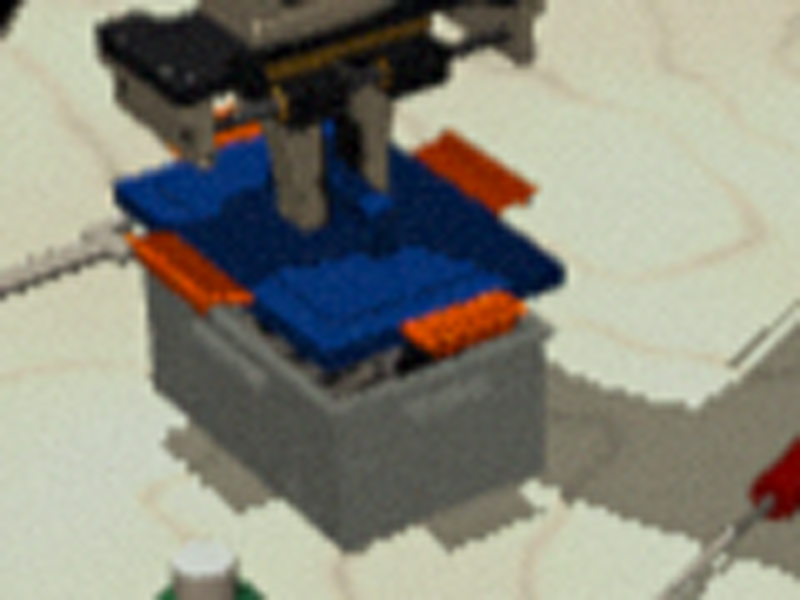

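View pics/c_top.png

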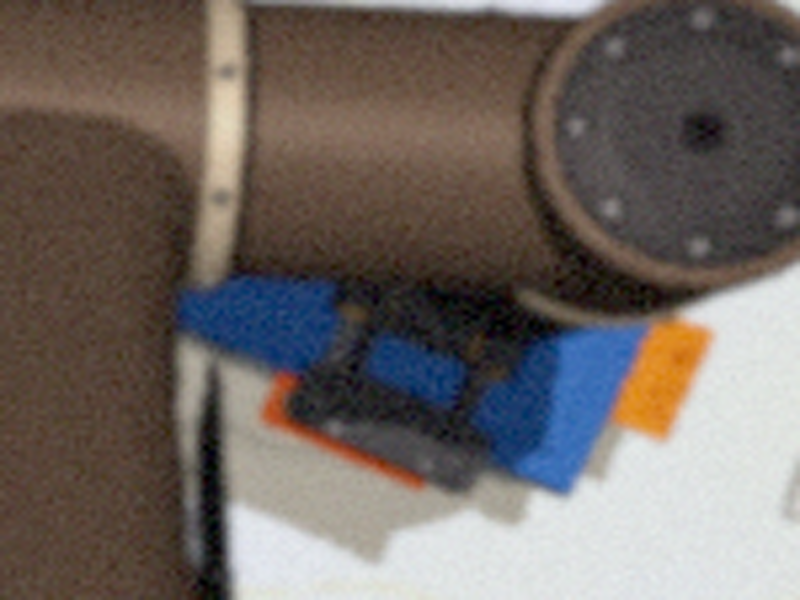

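```bash
cat >> h.py <<'E'
from scipy.optimize import least_squares
K_={}
def cam(n):
    if n not in K_: K_[n]=snapshot(n)
    return K_[n]
def chroma(im):
    im=cv2.GaussianBlur(im.astype(np.float32),(0,0),.7); return (im[...,2]-im[...,0])/(im.sum(2)+15)
def lidfit(views,p0,z,size=(131,191),free=True,win=4,thr=.12,vis=None):
    """views: list of (snapshot). returns x,y,yaw"""
    base=np.array(blk(size[0],size[1],0,12))/1e3
    p=np.array(p0,float)
    for it in range(6):
        obs=[]
        for iv,s in enumerate(views):
            F=chroma(s["image"]); h=cv2.convexHull(proj(s,pose(p,base,z)).astype(np.float32))[:,0]
            n=len(h)
            area=np.cross(h,np.roll(h,-1,0)).sum()
            for i in range(n):
                a,b=h[i],h[(i+1)%n]; L=np.linalg.norm(b-a)
                if L<6: continue
                d=(b-a)/L; nr=np.array([d[1],-d[0]])*np.sign(area)
                for t in np.arange(1.5,L-1.5,.7):
                    c=a+d*t; o=np.linspace(-win,win,8*win+1); q=c+o[:,None]*nr
                    v=gaussian_filter1d(map_coordinates(F,[q[:,1],q[:,0]],order=1),2)
                    g=-np.gradient(v); k=np.argmax(g)
                    if 0<k<len(o)-1 and v[max(0,k-8)]-v[min(len(o)-1,k+8)]>thr and v[max(0,k-8)]>.12: obs.append((iv,i,t/L,q[k],nr))
        def res(x):
            hs=[]
            r=[]
            H={}
            for iv,i,t,q,nr in obs:
                if iv not in H:
                    H[iv]=proj(views[iv],pose(x,base,z))
                # nearest hull edge distance
            for iv in set(o[0] for o in obs):
                hh=cv2.convexHull(H[iv].astype(np.float32))
                pass
            for iv in sorted(set(o[0] for o in obs)):
                hh=cv2.convexHull(H[iv].astype(np.float32))
                for o in obs:
                    if o[0]==iv: r.append(cv2.pointPolygonTest(hh,(float(o[3][0]),float(o[3][1])),True))
            return np.array(r)
        f=least_squares(res,p,loss="soft_l1",f_scale=.4,x_scale=[.01,.01,.1],diff_step=1e-3)
        done=np.abs(f.x-p)[:2].max()<2e-5; p=f.x
        if done: break
        win=3
    if vis is not None:
        for iv,s in enumerate(views):
            o=cv2.resize(s["image"][...,::-1],None,fx=5,fy=5,interpolation=cv2.INTER_CUBIC)
            for ob in obs:
                if ob[0]==iv: cv2.circle(o,tuple(np.int32((ob[3]+.5)*5)),2,(0,255,255),-1)
            c=np.int32(proj(s,[[p[0],p[1],z]])[0]*5)
            hh=cv2.convexHull(((proj(s,pose(p,base,z))+.5)*5).astype(np.int32)); cv2.polylines(o,[hh],True,(0,255,0),1)
            cv2.imwrite(f"pics/{vis}_{iv}.png",o[max(0,c[1]-280):c[1]+280,max(0,c[0]-380):c[0]+380])
    return p,len(obs),np.sqrt(np.mean(np.clip(f.fun,-2,2)**2))
E
python3 - <<'E'
from h import *
T=snapshot("top");S=snapshot("scene")
for s in(T,S):
    R=cv2.Rodrigues(s["rvec"])[0]; print(-R.T@s["tvec"])
T0=dict(T,image=cv2.imread("pics/top0.png")[...,::-1]);S0=dict(S,image=cv2.imread("pics/scene0.png")[...,::-1])
for sz in((131,191),(133,193)):
  for v in([T0],[S0]): print(sz,lidfit(v,[.5425,.201,-.22],0,sz))
z=get_obs()["tool_pos"][2]-.017; print(z)
for sz in((131,191),(133,193)):
  for i,v in enumerate(([T],[S],[T,S])): print(sz,lidfit(v,[.5148,-.2163,np.radians(-24.6)],z,sz,vis=f"lf{i}"))
E
```

```text
[0.37753397 0.03123074 1.48024316]
[1.64085335 0.56029029 0.88289343]
(131, 191) (array([ 0.54231533,  0.20129579, -0.2254081 ]), 360, np.float64(0.6233410666636063))
(131, 191) (array([ 0.54286709,  0.20001464, -0.2252086 ]), 254, np.float64(1.475804043768751))
(133, 193) (array([ 0.54245048,  0.2012119 , -0.22309943]), 364, np.float64(0.9503000251239039))
(133, 193) (array([ 0.54896412,  0.1977669 , -0.21120945]), 221, np.float64(1.394877420124274))
0.10567739139023484
(131, 191) (array([ 0.51628304, -0.21545364, -0.43250634]), 112, np.float64(0.32855805834955343))
(131, 191) (array([ 0.51847703, -0.20992291, -0.45723826]), 158, np.float64(1.3120892992002104))
(131, 191) (array([ 0.51636877, -0.21519555, -0.43372885]), 274, np.float64(1.0987624501122135))
(133, 193) (array([ 0.5176156 , -0.21496886, -0.43233849]), 113, np.float64(0.34607640202432915))
(133, 193) (array([ 0.51779275, -0.20926118, -0.45753342]), 158, np.float64(1.440981854712946))
(133, 193) (array([ 0.51782779, -0.2148094 , -0.43181644]), 252, np.float64(1.0161321473089096))
```

View pics/lf0_0.png

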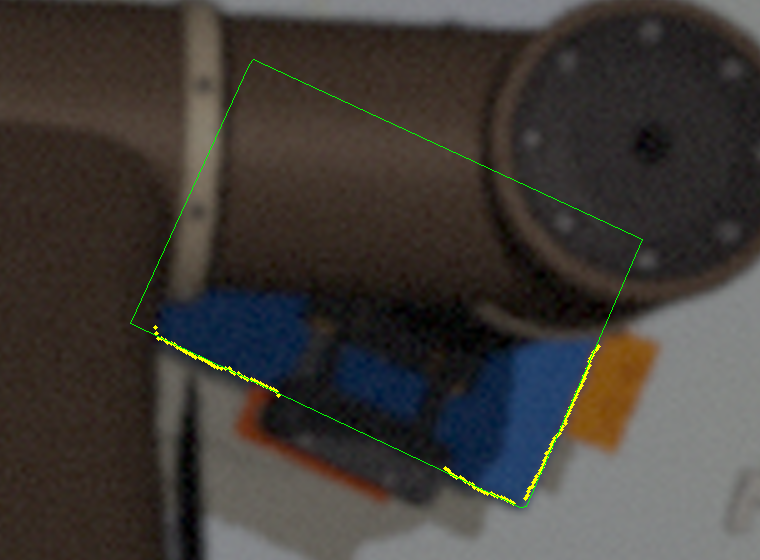

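View pics/lf1_0.png

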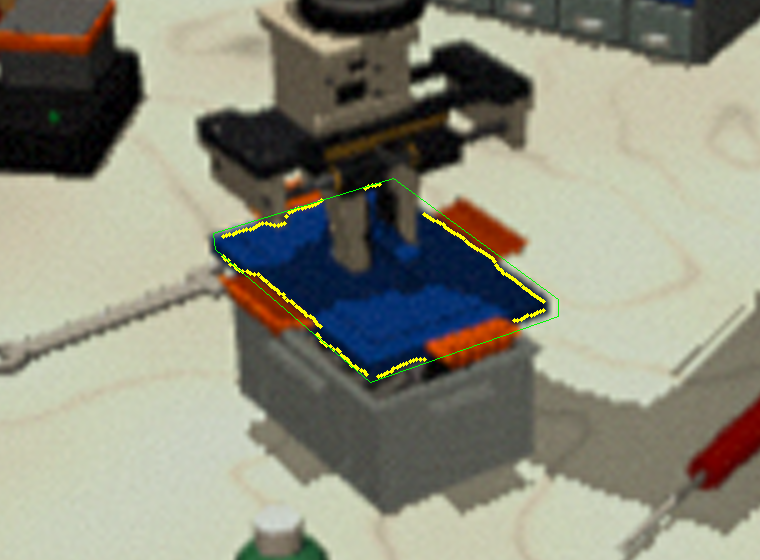

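```bash
python3 -c "
from h import *
o=get_obs();print(o['tool_pos'],o['orientation'])
row((.5113,-.2175,.105),-114.65)"
```

```text
[ 0.51446706 -0.21629054  0.12267739] [-1.79929304e+02  2.68893449e-02 -1.14576906e+02]
d [ 2.4  2.4 17.7] a [-0.1  0.   0.1]
```

```bash
python3 -m inch '[{"ax":0,"ay":0,"az":0,"dx":2.5,"dy":2.6,"dz":8,"fingers":5},{"ax":0,"ay":0,"az":0,"dx":2.5,"dy":2.6,"dz":16,"fingers":5},{"ax":0,"ay":0,"az":0,"dx":2.5,"dy":2.6,"dz":17,"fingers":5},{"ax":0,"ay":0,"az":0,"dx":2.5,"dy":2.6,"dz":17,"fingers":5}]'
python3 - <<'E'
from h import *
o=get_obs();print(o['tool_pos'],o['orientation'])
T=snapshot("top");S=snapshot("scene")
z=o["tool_pos"][2]-.017; print(z)
print(lidfit([T],[.5128,-.2167,np.radians(-24.6)],z,vis="lg"))
cv2.imwrite('pics/d_scene.png',cv2.resize(S['image'][170:245,225:325,::-1],(800,600),interpolation=2))
# overlay: predicted lid/box outlines for ideal alignment
E
```

```text
clock: 8.22
tool_pos: [0.5106, -0.2176, 0.1047]
orientation: [180.0, -0.0, -114.6]
force: [-0.3, 0.7, -3.5]
opening: 0.0158
[ 0.51063094 -0.21758248  0.10472563] [ 1.79976048e+02 -1.58023560e-02 -1.14583260e+02]
0.08772563101485382
(array([ 0.51295488, -0.21712562, -0.43596891]), 108, np.float64(0.2750271787001725))
```

View pics/d_scene.png

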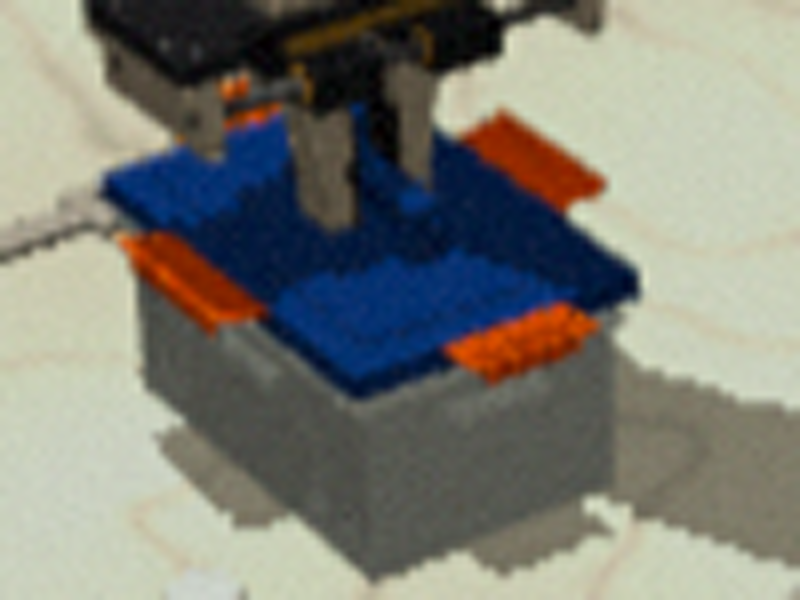

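View pics/lg_0.png

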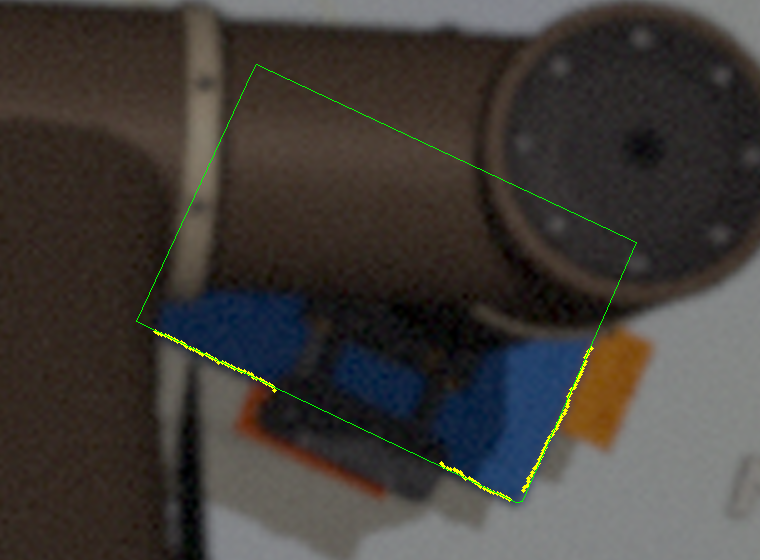

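```bash
python3 -m inch '[{"ax":0,"ay":0,"az":0,"dx":-0.3,"dy":0,"dz":4,"fingers":5},{"ax":0,"ay":0,"az":0,"dx":-0.3,"dy":0,"dz":7,"fingers":5},{"ax":0,"ay":0,"az":0,"dx":-0.3,"dy":0,"dz":9.5,"fingers":5},{"ax":0,"ay":0,"az":0,"dx":-0.3,"dy":0,"dz":9.5,"fingers":5}]'
```

```text
clock: 8.82
tool_pos: [0.5106, -0.2173, 0.0952]
orientation: [180.0, -0.0, -114.6]
force: [0.9, 0.5, -2.1]
opening: 0.0157
```

```bash
python3 -m inch '[{"ax":0,"ay":0,"az":0,"dx":0,"dy":0,"dz":2,"fingers":5},{"ax":0,"ay":0,"az":0,"dx":0,"dy":0,"dz":3.5,"fingers":5},{"ax":0,"ay":0,"az":0,"dx":0,"dy":0,"dz":3.5,"fingers":5}]'; python3 -m inch '[{"ax":0,"ay":0,"az":0,"dx":0,"dy":0,"dz":1.5,"fingers":5},{"ax":0,"ay":0,"az":0,"dx":0,"dy":0,"dz":2.5,"fingers":5},{"ax":0,"ay":0,"az":0,"dx":0,"dy":0,"dz":2.5,"fingers":5}]'
```

```text
clock: 9.2
tool_pos: [0.5109, -0.2173, 0.0919]
orientation: [-180.0, -0.0, -114.6]
force: [0.2, -0.6, -2.9]
opening: 0.0158
clock: 9.57
tool_pos: [0.511, -0.2173, 0.0895]
orientation: [-180.0, 0.0, -114.6]
force: [0.8, -0.5, -2.4]
opening: 0.0161
```

```bash
python3 -m inch '[{"ax":0,"ay":0,"az":0,"dx":0,"dy":0,"dz":1,"fingers":5},{"ax":0,"ay":0,"az":0,"dx":0,"dy":0,"dz":1.5,"fingers":5},{"ax":0,"ay":0,"az":0,"dx":0,"dy":0,"dz":1.5,"fingers":5}]'
```

```text
clock: 9.95
tool_pos: [0.5111, -0.2174, 0.089]
orientation: [-179.9, -0.0, -114.6]
force: [-2.1, 1.3, 6.7]
opening: 0.0157
```

```bash
python3 -m inch '[{"ax":0,"ay":0,"az":0,"dx":0,"dy":0,"dz":-1,"fingers":40},{"ax":0,"ay":0,"az":0,"dx":0,"dy":0,"dz":-1,"fingers":40},{"ax":0,"ay":0,"az":0,"dx":0,"dy":0,"dz":-1,"fingers":40},{"ax":0,"ay":0,"az":0,"dx":0,"dy":0,"dz":-40,"fingers":40},{"ax":0,"ay":0,"az":0,"dx":0,"dy":0,"dz":-75,"fingers":0},{"ax":0,"ay":0,"az":0,"dx":0,"dy":0,"dz":-75,"fingers":0},{"ax":0,"ay":0,"az":0,"dx":0,"dy":0,"dz":-75,"fingers":0}]'
python3 - <<'E'
from h import *
o=get_obs();print(o['tool_pos'],o['orientation'],o['opening'],o['force'])
S=snapshot("scene")
cv2.imwrite('pics/e_scene.png',cv2.resize(S['image'][170:245,225:325,::-1],(800,600),interpolation=2))
a=np.radians(-24.7);ex=np.array([np.cos(a),np.sin(a)]);ey=np.array([-np.sin(a),np.cos(a)]);c=np.array([.511,-.2170])
# left: finger inner face at 96.8+14 => tcp at 96.8+14+9.5
p=c+ey*(.0968+.014+.0095); row((*p,.12),-114.65)
p=c-ey*(.0968+.014+.0095); row((*p,.12),-114.65)
E
```

```text
clock: 10.82
tool_pos: [0.5104, -0.2171, 0.1625]
orientation: [180.0, 0.0, -114.6]
force: [-0.8, 0.2, -0.2]
opening: 0.0155
[ 0.51042756 -0.21712133  0.16253297] [ 1.79973950e+02  1.21949031e-02 -1.14601230e+02] 0.015500276233346946 [-0.75234339  0.21615658 -0.17120781]
d [-120.7   -1.    42.1] a [ 0.1 -0.   0.1]
d [119.8  -0.5  42.1] a [ 0.1 -0.   0.1]
```

View pics/e_scene.png

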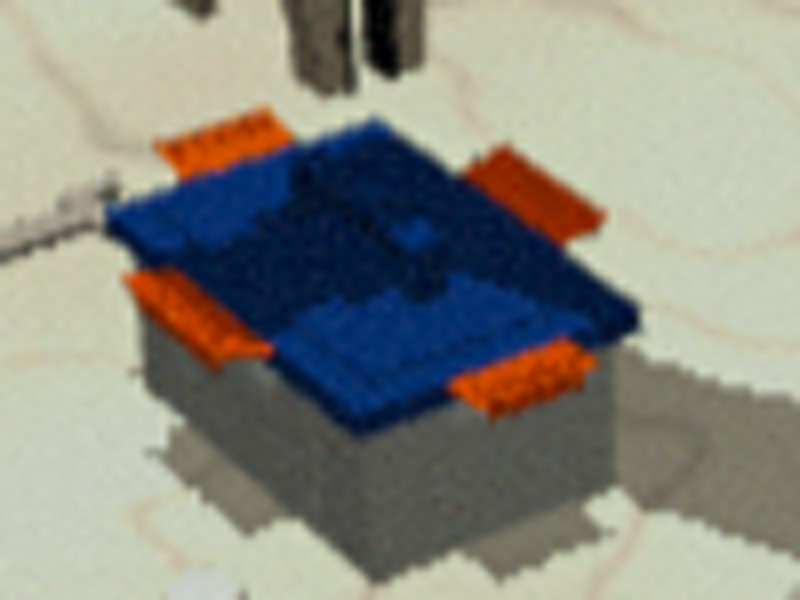

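```bash
python3 -m inch '[{"ax":0,"ay":0,"az":0,"dx":-60,"dy":-1,"dz":0,"fingers":0},{"ax":0,"ay":0,"az":0,"dx":-110,"dy":-1,"dz":0,"fingers":0},{"ax":0,"ay":0,"az":0,"dx":-121,"dy":-1,"dz":25,"fingers":0},{"ax":0,"ay":0,"az":0,"dx":-121,"dy":-1,"dz":42,"fingers":0},{"ax":0,"ay":0,"az":0,"dx":-121,"dy":-1,"dz":55,"fingers":0},{"ax":0,"ay":0,"az":0,"dx":-121,"dy":-1,"dz":64,"fingers":0},{"ax":0,"ay":0,"az":0,"dx":-121,"dy":-1,"dz":64,"fingers":0}]'
python3 - <<'E'
from h import *
S=snapshot("scene")
cv2.imwrite('pics/f_scene.png',cv2.resize(S['image'][170:245,225:325,::-1],(800,600),interpolation=2))
E
```

```text
clock: 11.75
tool_pos: [0.5615, -0.108, 0.0982]
orientation: [179.9, -0.0, -114.6]
force: [0.7, -0.6, 0.3]
opening: 0.0006
```

View pics/f_scene.png

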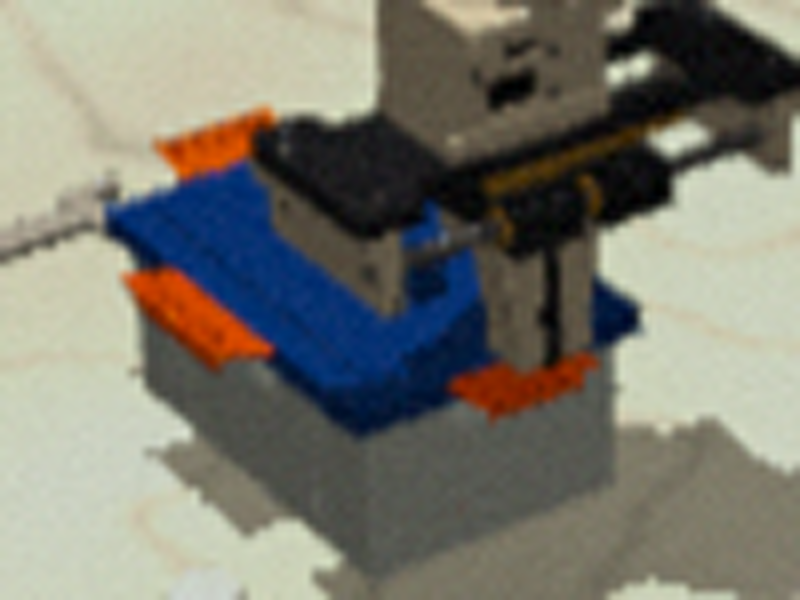

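```bash
python3 -m inch '[{"ax":0,"ay":0,"az":0,"dx":0,"dy":0,"dz":10,"fingers":0},{"ax":0,"ay":0,"az":0,"dx":0,"dy":0,"dz":15,"fingers":0},{"ax":0,"ay":0,"az":0,"dx":0,"dy":0,"dz":20,"fingers":0},{"ax":0,"ay":0,"az":0,"dx":0,"dy":0,"dz":25,"fingers":0}]'; python3 -m inch '[{"ax":0,"ay":0,"az":0,"dx":0,"dy":0,"dz":5,"fingers":0},{"ax":0,"ay":0,"az":0,"dx":0,"dy":0,"dz":9,"fingers":0},{"ax":0,"ay":0,"az":0,"dx":0,"dy":0,"dz":9,"fingers":0}]'
python3 - <<'E'
from h import *
S=snapshot("scene")
cv2.imwrite('pics/g_scene.png',cv2.resize(S['image'][170:245,225:325,::-1],(800,600),interpolation=2))
E
```

```text
clock: 12.3
tool_pos: [0.5621, -0.1077, 0.0737]
orientation: [-180.0, -0.0, -114.6]
force: [0.9, -0.7, 0.9]
opening: 0.0005
clock: 12.68
tool_pos: [0.5618, -0.1077, 0.0645]
orientation: [180.0, -0.0, -114.6]
force: [-0.3, 0.7, -0.0]
opening: 0.0005
```

View pics/g_scene.png

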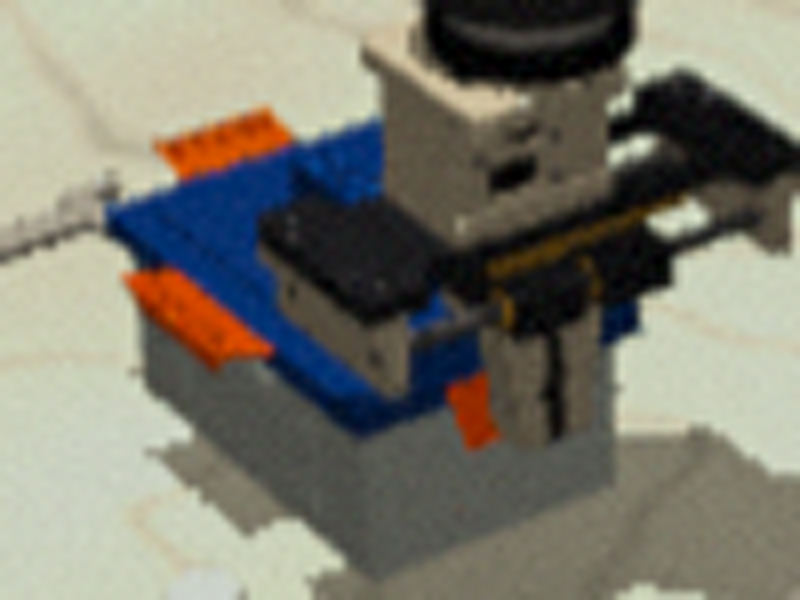

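```bash
python3 -m inch '[{"ax":0,"ay":0,"az":0,"dx":4,"dy":0,"dz":0,"fingers":0},{"ax":0,"ay":0,"az":0,"dx":8,"dy":0,"dz":0,"fingers":0},{"ax":0,"ay":0,"az":0,"dx":8,"dy":0,"dz":0,"fingers":0}]'; python3 -m inch '[{"ax":0,"ay":0,"az":0,"dx":1,"dy":0,"dz":0,"fingers":0},{"ax":0,"ay":0,"az":0,"dx":2,"dy":0,"dz":0,"fingers":0}]';python3 -m inch '[{"ax":0,"ay":0,"az":0,"dx":1,"dy":0,"dz":0,"fingers":0},{"ax":0,"ay":0,"az":0,"dx":1,"dy":0,"dz":0,"fingers":0}]'
```

```text
clock: 13.1
tool_pos: [0.5586, -0.1153, 0.0651]
orientation: [-180.0, 0.0, -114.6]
force: [0.7, 0.2, -0.5]
opening: 0.0007
clock: 13.35
tool_pos: [0.5582, -0.1164, 0.065]
orientation: [-180.0, 0.0, -114.6]
force: [1.8, 2.5, -1.4]
opening: 0.0009
clock: 13.6
tool_pos: [0.5573, -0.1179, 0.0649]
orientation: [180.0, -0.0, -114.6]
force: [0.8, 0.0, -0.0]
opening: 0.0007
```

```bash
for i in 1 2; do python3 -m inch '[{"ax":0,"ay":0,"az":0,"dx":1,"dy":0,"dz":0,"fingers":0},{"ax":0,"ay":0,"az":0,"dx":1,"dy":0,"dz":0,"fingers":0}]';done
python3 - <<'E'
from h import *
S=snapshot("scene")
cv2.imwrite('pics/g2_scene.png',cv2.resize(S['image'][170:245,225:325,::-1],(800,600),interpolation=2))
E
```

```text
clock: 13.85
tool_pos: [0.5573, -0.1181, 0.065]
orientation: [-180.0, 0.0, -114.6]
force: [1.9, 5.0, -2.0]
opening: 0.0008
clock: 14.1
tool_pos: [0.5573, -0.1182, 0.065]
orientation: [-180.0, 0.1, -114.6]
force: [2.1, 9.7, -1.1]
opening: 0.0007
```

View pics/g2_scene.png

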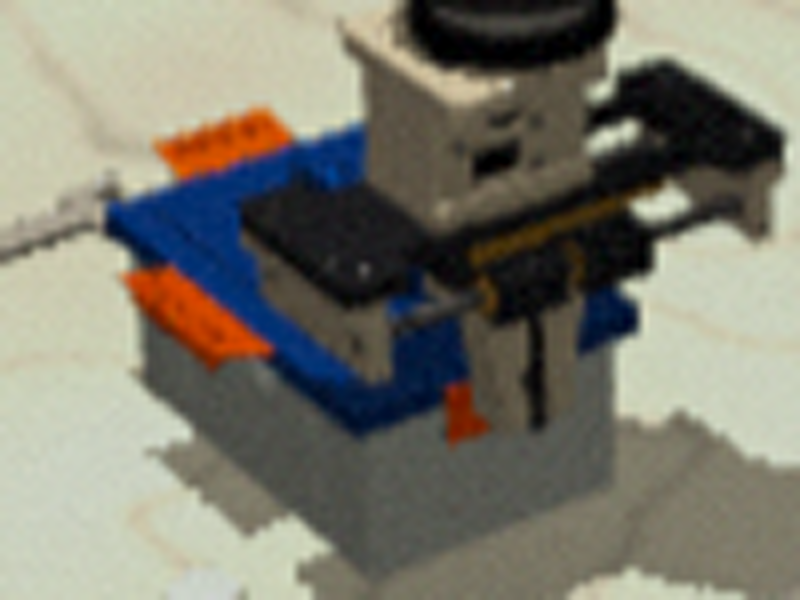

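```bash
python3 -m inch '[{"ax":0,"ay":0,"az":0,"dx":-10,"dy":0,"dz":0,"fingers":0},{"ax":0,"ay":0,"az":0,"dx":-20,"dy":0,"dz":-20,"fingers":0},{"ax":0,"ay":0,"az":0,"dx":-20,"dy":0,"dz":-60,"fingers":0},{"ax":0,"ay":0,"az":0,"dx":-20,"dy":0,"dz":-90,"fingers":0},{"ax":0,"ay":0,"az":0,"dx":-10,"dy":0,"dz":-90,"fingers":0}]'
python3 - <<'E'
from h import *
S=snapshot("scene")
cv2.imwrite('pics/g3_scene.png',cv2.resize(S['image'][170:245,225:325,::-1],(800,600),interpolation=2))
a=np.radians(-24.7);ex=np.array([np.cos(a),np.sin(a)]);ey=np.array([-np.sin(a),np.cos(a)]);c=np.array([.511,-.2170])
p=c-ey*(.0968+.014+.0095); row((*p,.1),-114.65)
E
```

```text
clock: 14.78
tool_pos: [0.5625, -0.1103, 0.1577]
orientation: [-179.8, 0.1, -114.5]
force: [0.3, 0.9, -0.8]
opening: 0.0004
d [237.1   1.4  55.9] a [-0.1  0.   0.1]
```

View pics/g3_scene.png

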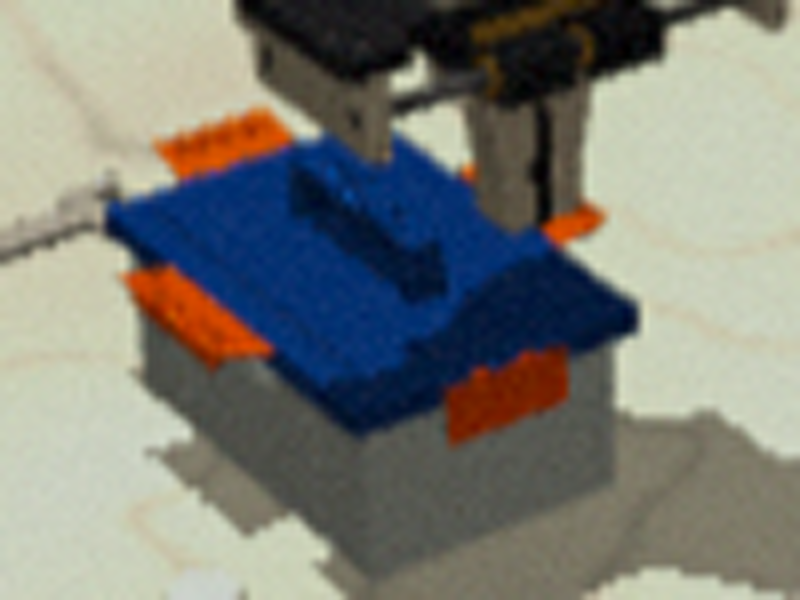

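```bash
python3 -m inch '[{"ax":0,"ay":0,"az":0,"dx":60,"dy":1,"dz":0,"fingers":0},{"ax":0,"ay":0,"az":0,"dx":120,"dy":1,"dz":0,"fingers":0},{"ax":0,"ay":0,"az":0,"dx":180,"dy":1,"dz":0,"fingers":0},{"ax":0,"ay":0,"az":0,"dx":237,"dy":1,"dz":5,"fingers":0},{"ax":0,"ay":0,"az":0,"dx":238,"dy":1,"dz":40,"fingers":0},{"ax":0,"ay":0,"az":0,"dx":238,"dy":1,"dz":56,"fingers":0},{"ax":0,"ay":0,"az":0,"dx":238,"dy":1,"dz":56,"fingers":0},{"ax":0,"ay":0,"az":0,"dx":238,"dy":1,"dz":56,"fingers":0}]'
python3 - <<'E'
from h import *
a=np.radians(-24.7);ex=np.array([np.cos(a),np.sin(a)]);ey=np.array([-np.sin(a),np.cos(a)]);c=np.array([.511,-.2170])
p=c-ey*(.0968+.014+.0095); row((*p,.065),-114.65)
for n in("scene","top"):
    S=snapshot(n)
    cv2.imwrite(f'pics/i_{n}.png',cv2.resize(S['image'][170:245,225:325,::-1] if n=="scene" else S['image'][230:335,360:500,::-1],(800,600),interpolation=2))
E
```

```text
clock: 15.82
tool_pos: [0.4617, -0.326, 0.0996]
orientation: [-180.0, -0.0, -114.5]
force: [-0.1, -0.2, 0.1]
opening: 0.0002
d [ 0.6  0.8 34.6] a [-0.  -0.   0.2]
```

View pics/i_scene.png

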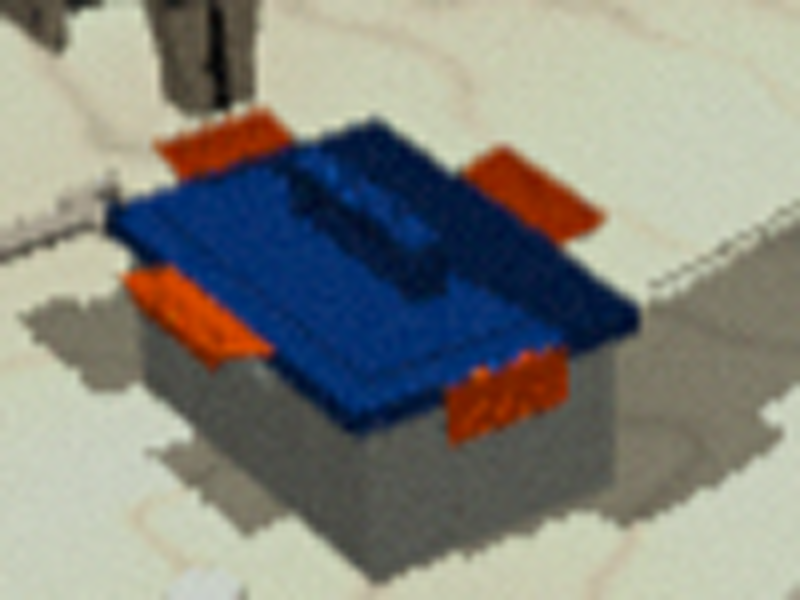

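View pics/i_top.png

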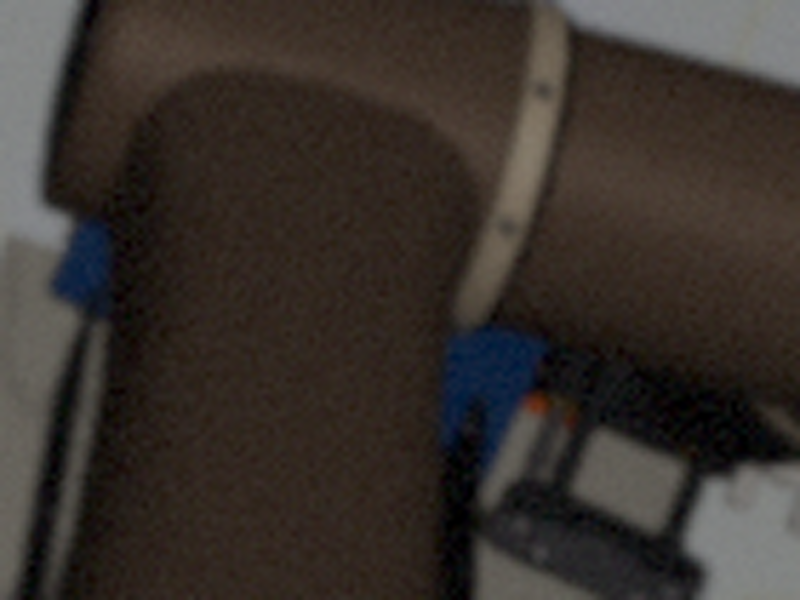

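```bash
python3 -m inch '[{"ax":0,"ay":0,"az":0,"dx":0,"dy":0,"dz":10,"fingers":0},{"ax":0,"ay":0,"az":0,"dx":0,"dy":0,"dz":17,"fingers":0},{"ax":0,"ay":0,"az":0,"dx":0,"dy":0,"dz":24,"fingers":0},{"ax":0,"ay":0,"az":0,"dx":0,"dy":0,"dz":30,"fingers":0},{"ax":0,"ay":0,"az":0,"dx":0,"dy":0,"dz":34.5,"fingers":0},{"ax":0,"ay":0,"az":0,"dx":-4,"dy":0,"dz":34.5,"fingers":0},{"ax":0,"ay":0,"az":0,"dx":-7,"dy":0,"dz":34.5,"fingers":0},{"ax":0,"ay":0,"az":0,"dx":-7,"dy":0,"dz":34.5,"fingers":0}]'; for i in 1 2 3; do python3 -m inch '[{"ax":0,"ay":0,"az":0,"dx":-1,"dy":0,"dz":0,"fingers":0},{"ax":0,"ay":0,"az":0,"dx":-1,"dy":0,"dz":0,"fingers":0}]'; done
```

```text
clock: 16.92
tool_pos: [0.464, -0.3198, 0.0646]
orientation: [-180.0, 0.0, -114.6]
force: [-0.7, -0.3, 0.3]
opening: 0.0003
clock: 17.18
tool_pos: [0.4642, -0.3192, 0.0646]
orientation: [-180.0, -0.0, -114.6]
force: [-1.5, -1.4, 0.0]
opening: 0.0001
clock: 17.42
tool_pos: [0.4646, -0.318, 0.0644]
orientation: [-180.0, 0.0, -114.6]
force: [0.5, -0.3, -0.4]
opening: 0.0004
clock: 17.68
tool_pos: [0.4652, -0.3171, 0.0645]
orientation: [-180.0, 0.0, -114.6]
force: [0.0, 0.2, -0.3]
opening: 0.0005
```

```bash
for i in 1 2 ; do python3 -m inch '[{"ax":0,"ay":0,"az":0,"dx":-1,"dy":0,"dz":0,"fingers":0},{"ax":0,"ay":0,"az":0,"dx":-1,"dy":0,"dz":0,"fingers":0}]'; done
```

```text
clock: 17.92
tool_pos: [0.4653, -0.3167, 0.0646]
orientation: [-180.0, -0.0, -114.6]
force: [-1.8, -4.8, 0.6]
opening: 0.0001
clock: 18.18
tool_pos: [0.4655, -0.3164, 0.0647]
orientation: [180.0, -0.1, -114.6]
force: [-2.4, -7.7, 0.2]
opening: 0.0006
```

```bash
python3 -m inch '[{"ax":0,"ay":0,"az":0,"dx":10,"dy":0,"dz":0,"fingers":0},{"ax":0,"ay":0,"az":0,"dx":20,"dy":0,"dz":-20,"fingers":0},{"ax":0,"ay":0,"az":0,"dx":20,"dy":0,"dz":-60,"fingers":0},{"ax":0,"ay":0,"az":0,"dx":20,"dy":0,"dz":-95,"fingers":0},{"ax":0,"ay":0,"az":0,"dx":20,"dy":0,"dz":-95,"fingers":0}]'
python3 - <<'E'
from h import *
a=np.radians(-24.7);ex=np.array([np.cos(a),np.sin(a)]);ey=np.array([-np.sin(a),np.cos(a)]);c=np.array([.511,-.2170])
p=c-ex*(.0668+.014+.0095); row((*p,.16),-24.65); print(p)
for n in("scene","top"):
    S=snapshot(n)
    cv2.imwrite(f'pics/j_{n}.png',cv2.resize(S['image'][170:245,225:325,::-1] if n=="scene" else S['image'][230:335,360:500,::-1],(800,600),interpolation=2))
E
```

```text
clock: 18.8
tool_pos: [0.4594, -0.3344, 0.1626]
orientation: [-179.7, 0.0, -114.6]
force: [-1.1, -0.4, -0.4]
opening: 0.0005
d [-128.5   92.2    2.1] a [ -0.3  -0.2 -89.9]
[ 0.42896171 -0.1792666 ]
```

View pics/j_scene.png

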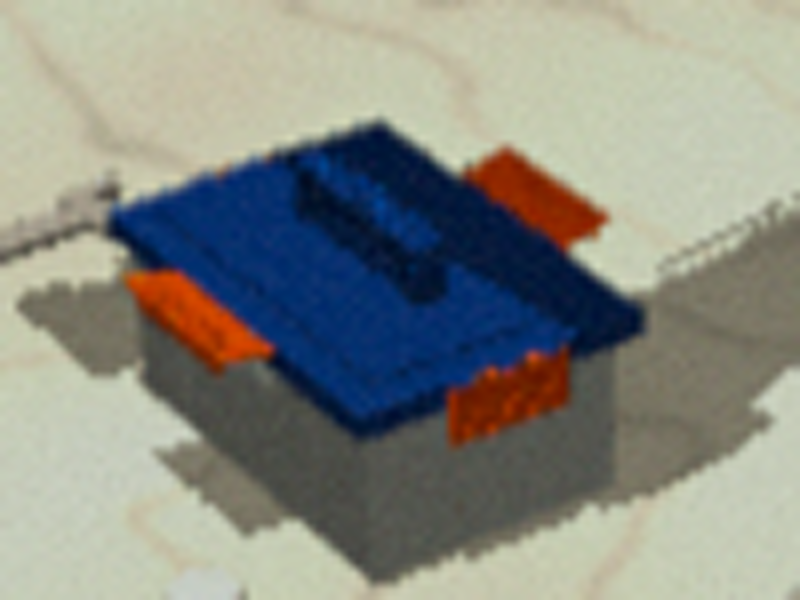

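```bash
python3 -m inch '[{"ax":0,"ay":0,"az":-10,"dx":0,"dy":30,"dz":0,"fingers":0},{"ax":0,"ay":0,"az":-20,"dx":-10,"dy":70,"dz":0,"fingers":0},{"ax":0,"ay":0,"az":-30,"dx":-30,"dy":92,"dz":0,"fingers":0},{"ax":0,"ay":0,"az":-40,"dx":-60,"dy":92,"dz":0,"fingers":0},{"ax":0,"ay":0,"az":-50,"dx":-90,"dy":92,"dz":0,"fingers":0},{"ax":0,"ay":0,"az":-60,"dx":-120,"dy":92,"dz":0,"fingers":0},{"ax":0,"ay":0,"az":-70,"dx":-128,"dy":92,"dz":0,"fingers":0},{"ax":0,"ay":0,"az":-80,"dx":-128,"dy":92,"dz":0,"fingers":0}]'
python3 - <<'E'
from h import *
a=np.radians(-24.7);ex=np.array([np.cos(a),np.sin(a)]);ey=np.array([-np.sin(a),np.cos(a)]);c=np.array([.511,-.2170])
p=c-ex*(.0668+.014+.0095); row((*p,.1),-24.65); print(p)
E
```

```text
clock: 19.9
tool_pos: [0.4268, -0.1781, 0.1583]
orientation: [180.0, 0.1, -34.2]
force: [0.1, 0.3, -0.6]
opening: 0.0007
d [ 2.6 -0.3 58.3] a [ 0.   0.1 -9.5]
[ 0.42896171 -0.1792666 ]
```

```bash
python3 -m inch '[{"ax":0,"ay":0,"az":-9.5,"dx":2,"dy":0,"dz":0,"fingers":0},{"ax":0,"ay":0,"az":-9.5,"dx":2,"dy":0,"dz":30,"fingers":0},{"ax":0,"ay":0,"az":-9.5,"dx":2,"dy":0,"dz":55,"fingers":0},{"ax":0,"ay":0,"az":-9.5,"dx":2,"dy":0,"dz":57,"fingers":0},{"ax":0,"ay":0,"az":-9.5,"dx":2,"dy":0,"dz":57,"fingers":0}]'
python3 - <<'E'
from h import *
a=np.radians(-24.7);ex=np.array([np.cos(a),np.sin(a)]);ey=np.array([-np.sin(a),np.cos(a)]);c=np.array([.511,-.2170])
p=c-ex*(.0668+.014+.0095); row((*p,.065),-24.65); print(p)
for n in("scene","top"):
    S=snapshot(n)
    cv2.imwrite(f'pics/k_{n}.png',cv2.resize(S['image'][170:245,225:325,::-1] if n=="scene" else S['image'][230:335,360:500,::-1],(800,600),interpolation=2))
E
```

```text
clock: 20.52
tool_pos: [0.4288, -0.1802, 0.1025]
orientation: [180.0, 0.0, -25.1]
force: [-0.4, -0.2, 0.3]
opening: 0.0007
d [-0.2 -0.9 37.5] a [ 0.   0.  -0.4]
[ 0.42896171 -0.1792666 ]
```

View pics/k_scene.png

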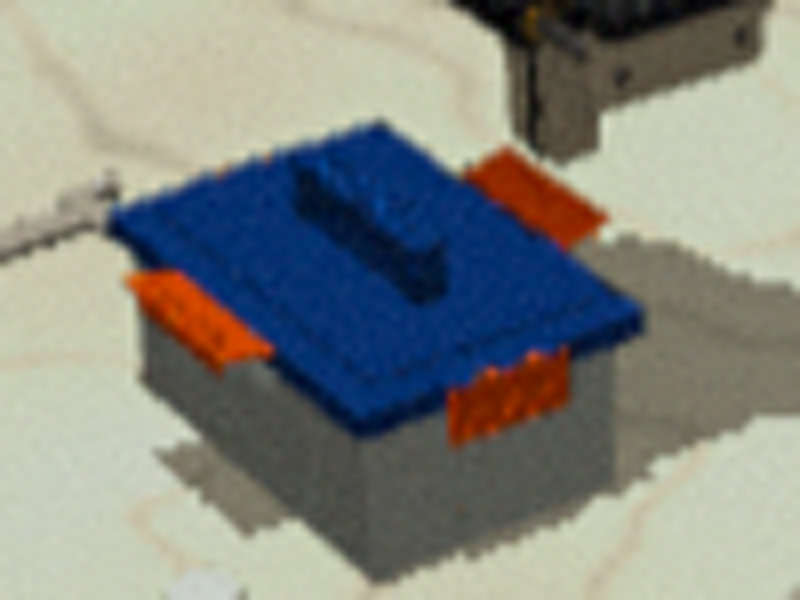

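View pics/k_top.png

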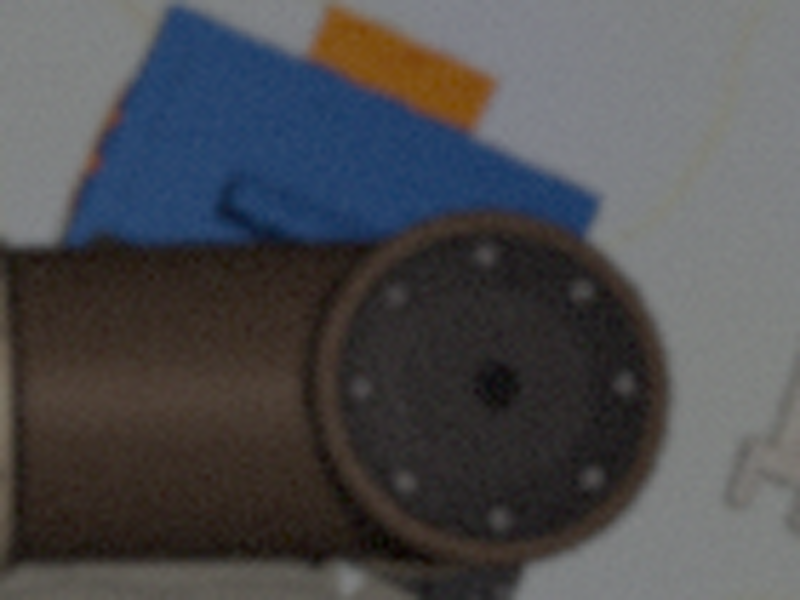

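```bash
python3 -m inch '[{"ax":0,"ay":0,"az":0,"dx":0,"dy":0,"dz":12,"fingers":0},{"ax":0,"ay":0,"az":0,"dx":0,"dy":0,"dz":19,"fingers":0},{"ax":0,"ay":0,"az":0,"dx":0,"dy":0,"dz":26,"fingers":0},{"ax":0,"ay":0,"az":0,"dx":0,"dy":0,"dz":33,"fingers":0},{"ax":0,"ay":0,"az":0,"dx":0,"dy":0,"dz":37.5,"fingers":0},{"ax":0,"ay":0,"az":0,"dx":4,"dy":0,"dz":37.5,"fingers":0},{"ax":0,"ay":0,"az":0,"dx":7,"dy":0,"dz":37.5,"fingers":0},{"ax":0,"ay":0,"az":0,"dx":7,"dy":0,"dz":37.5,"fingers":0}]'; for i in 1 2 3; do python3 -m inch '[{"ax":0,"ay":0,"az":0,"dx":1,"dy":0,"dz":0,"fingers":0},{"ax":0,"ay":0,"az":0,"dx":1,"dy":0,"dz":0,"fingers":0}]'; done
```

```text
clock: 21.62
tool_pos: [0.4356, -0.1832, 0.0651]
orientation: [-180.0, -0.0, -25.1]
force: [0.2, -0.2, 0.2]
opening: 0.0006
clock: 21.88
tool_pos: [0.436, -0.1835, 0.065]
orientation: [-180.0, -0.0, -25.1]
force: [-1.0, 0.5, -0.5]
opening: 0.0005
clock: 22.12
tool_pos: [0.4365, -0.1838, 0.0648]
orientation: [180.0, 0.0, -25.1]
force: [-2.3, 2.4, 1.9]
opening: 0.0004
clock: 22.38
tool_pos: [0.4372, -0.1843, 0.0647]
orientation: [180.0, 0.1, -25.1]
force: [-1.9, 1.9, -0.9]
opening: 0.0004
```

```bash
for i in 1 2; do python3 -m inch '[{"ax":0,"ay":0,"az":0,"dx":1,"dy":0,"dz":0,"fingers":0},{"ax":0,"ay":0,"az":0,"dx":1,"dy":0,"dz":0,"fingers":0}]'; done
```

```text
clock: 22.62
tool_pos: [0.4394, -0.185, 0.0651]
orientation: [-180.0, -0.1, -25.1]
force: [-1.1, -0.2, -0.6]
opening: 0.0004
clock: 22.88
tool_pos: [0.4396, -0.1852, 0.0651]
orientation: [-180.0, 0.0, -25.1]
force: [-3.9, 2.2, 2.5]
opening: 0.0003
```

```bash
python3 -m inch '[{"ax":0,"ay":0,"az":0,"dx":0.7,"dy":0,"dz":0,"fingers":0},{"ax":0,"ay":0,"az":0,"dx":0.7,"dy":0,"dz":0,"fingers":0}]'; python3 -m inch '[{"ax":0,"ay":0,"az":0,"dx":-10,"dy":0,"dz":0,"fingers":0},{"ax":0,"ay":0,"az":0,"dx":-20,"dy":0,"dz":-20,"fingers":0},{"ax":0,"ay":0,"az":0,"dx":-20,"dy":0,"dz":-60,"fingers":0},{"ax":0,"ay":0,"az":0,"dx":-20,"dy":0,"dz":-95,"fingers":0},{"ax":0,"ay":0,"az":0,"dx":-20,"dy":0,"dz":-95,"fingers":0}]'
python3 - <<'E'
from h import *
a=np.radians(-24.7);ex=np.array([np.cos(a),np.sin(a)]);ey=np.array([-np.sin(a),np.cos(a)]);c=np.array([.511,-.2170])
p=c+ex*(.0668+.014+.0095); row((*p,.1),-24.65); print(p)
for n in("scene","top"):
    S=snapshot(n)
    cv2.imwrite(f'pics/l_{n}.png',cv2.resize(S['image'][170:245,225:325,::-1] if n=="scene" else S['image'][230:335,360:500,::-1],(800,600),interpolation=2))
print([ (round(d["score"],2),ray(S,d["position"],.1)) for d in landmark_of("lube_can","top")])
E
```

```text
clock: 23.12
tool_pos: [0.4396, -0.1853, 0.065]
orientation: [180.0, 0.1, -25.1]
force: [-5.4, 4.4, 4.5]
opening: 0.0005
clock: 23.75
tool_pos: [0.4243, -0.1772, 0.1629]
orientation: [-179.9, -0.4, -25.1]
force: [-0.3, 0.6, -1.0]
opening: 0.0006
d [185.3  -1.1  64.2] a [-0.1 -0.4 -0.4]
[ 0.59303829 -0.2547334 ]
[(0.83, array([ 0.74945128, -0.09850755,  0.1       ]))]
```

View pics/l_scene.png

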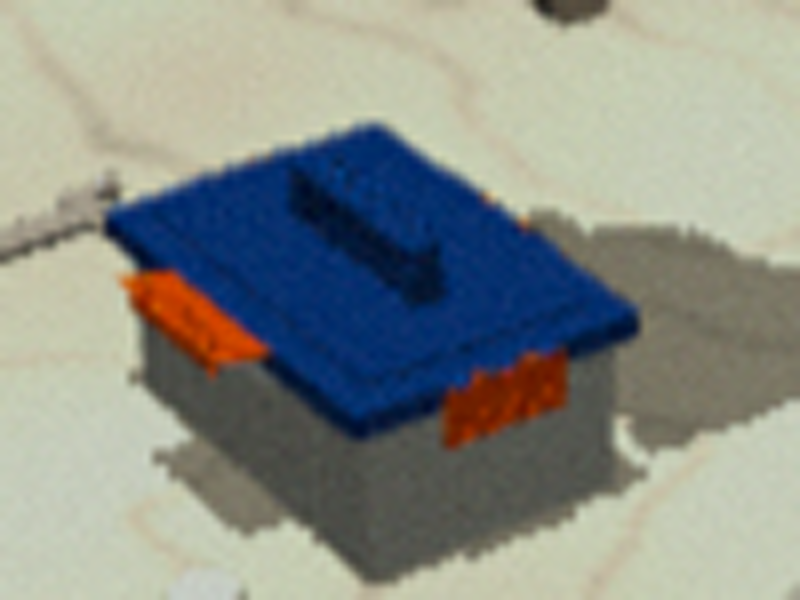

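View pics/l_top.png

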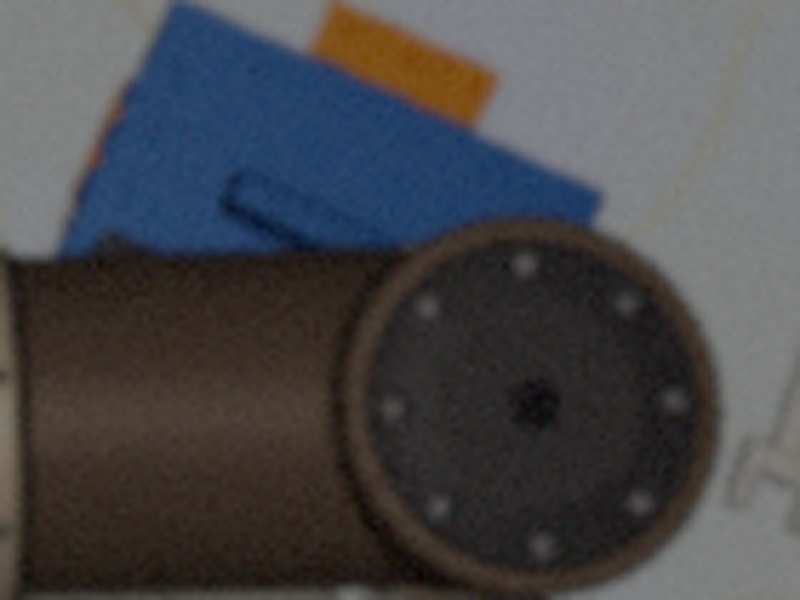

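```bash
python3 -m inch '[{"ax":0,"ay":0,"az":0,"dx":60,"dy":0,"dz":0,"fingers":0},{"ax":0,"ay":0,"az":0,"dx":120,"dy":-1,"dz":0,"fingers":0},{"ax":0,"ay":0,"az":0,"dx":175,"dy":-1,"dz":0,"fingers":0},{"ax":0,"ay":0,"az":0,"dx":187,"dy":-1,"dz":15,"fingers":0},{"ax":0,"ay":0,"az":0,"dx":187,"dy":-1,"dz":50,"fingers":0},{"ax":0,"ay":0,"az":0,"dx":187,"dy":-1,"dz":61,"fingers":0},{"ax":0,"ay":0,"az":0,"dx":187,"dy":-1,"dz":61,"fingers":0}]'
python3 - <<'E'
from h import *
a=np.radians(-24.7);ex=np.array([np.cos(a),np.sin(a)]);ey=np.array([-np.sin(a),np.cos(a)]);c=np.array([.511,-.2170])
p=c+ex*(.0668+.014+.0095); row((*p,.065),-24.65); print(p)
for n in("scene",):
    S=snapshot(n)
    cv2.imwrite(f'pics/m_{n}.png',cv2.resize(S['image'][170:245,225:325,::-1] if n=="scene" else S['image'][230:335,360:500,::-1],(800,600),interpolation=2))
E
```

```text
clock: 24.78
tool_pos: [0.5909, -0.2552, 0.0979]
orientation: [179.9, 0.1, -25.1]
force: [0.5, 0.3, 1.2]
opening: 0.0005
d [ 1.8 -1.3 32.9] a [ 0.1  0.1 -0.4]
[ 0.59303829 -0.2547334 ]
```

View pics/m_scene.png

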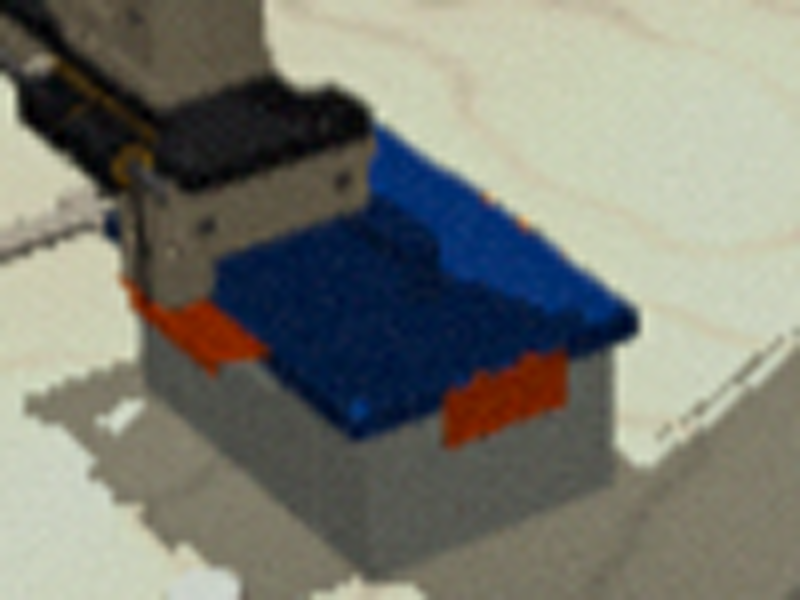

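```bash
python3 -m inch '[{"ax":0,"ay":0,"az":0,"dx":1.5,"dy":-1,"dz":8,"fingers":0},{"ax":0,"ay":0,"az":0,"dx":1.5,"dy":-1,"dz":15,"fingers":0},{"ax":0,"ay":0,"az":0,"dx":1.5,"dy":-1,"dz":22,"fingers":0},{"ax":0,"ay":0,"az":0,"dx":1.5,"dy":-1,"dz":29,"fingers":0},{"ax":0,"ay":0,"az":0,"dx":1.5,"dy":-1,"dz":33,"fingers":0},{"ax":0,"ay":0,"az":0,"dx":-2.5,"dy":-1,"dz":33,"fingers":0},{"ax":0,"ay":0,"az":0,"dx":-5,"dy":-1,"dz":33,"fingers":0},{"ax":0,"ay":0,"az":0,"dx":-5,"dy":-1,"dz":33,"fingers":0}]'; for i in 1 2 3; do python3 -m inch '[{"ax":0,"ay":0,"az":0,"dx":-1,"dy":0,"dz":0,"fingers":0},{"ax":0,"ay":0,"az":0,"dx":-1,"dy":0,"dz":0,"fingers":0}]'; done
```

```text
clock: 25.82
tool_pos: [0.5877, -0.2523, 0.0662]
orientation: [-180.0, -0.0, -25.1]
force: [0.6, -0.0, 0.2]
opening: 0.0
clock: 26.08
tool_pos: [0.5874, -0.2521, 0.0663]
orientation: [-180.0, -0.1, -25.1]
force: [1.4, -1.3, 0.4]
opening: 0.0008
clock: 26.32
tool_pos: [0.5867, -0.2517, 0.0662]
orientation: [-180.0, -0.1, -25.1]
force: [2.5, -2.1, -0.3]
opening: 0.0003
clock: 26.58
tool_pos: [0.5847, -0.2509, 0.0658]
orientation: [-180.0, 0.0, -25.1]
force: [2.2, -0.5, -0.0]
opening: 0.0004
```

```bash
for i in 1 2; do python3 -m inch '[{"ax":0,"ay":0,"az":0,"dx":-1,"dy":0,"dz":0,"fingers":0},{"ax":0,"ay":0,"az":0,"dx":-1,"dy":0,"dz":0,"fingers":0}]'; done
```

```text
clock: 26.82
tool_pos: [0.5846, -0.2508, 0.066]
orientation: [-180.0, -0.0, -25.1]
force: [4.7, -2.0, -2.0]
opening: 0.0004
clock: 27.08
tool_pos: [0.5845, -0.2507, 0.0663]
orientation: [-180.0, -0.1, -25.1]
force: [6.5, -3.5, -3.5]
opening: 0.0001
```

Clicked and firm against the side. Back off, then clear the view.

```bash
python3 -m inch '[{"ax":0,"ay":0,"az":0,"dx":10,"dy":0,"dz":0,"fingers":0},{"ax":0,"ay":0,"az":0,"dx":20,"dy":0,"dz":-20,"fingers":0},{"ax":0,"ay":0,"az":0,"dx":20,"dy":0,"dz":-60,"fingers":0},{"ax":0,"ay":0,"az":0,"dx":20,"dy":0,"dz":-110,"fingers":0},{"ax":0,"ay":0,"az":0,"dx":20,"dy":0,"dz":-150,"fingers":0}]'
python3 -c "
from h import *
row((.5,.3,.22),-24.65)"
```

```text
clock: 27.7
tool_pos: [0.6009, -0.2588, 0.2176]
orientation: [180.0, 0.1, -25.1]
force: [0.2, -0.5, -0.2]
opening: 0.0008
d [-328.3 -463.2   -2.1] a [ 0.   0.1 -0.4]
```

```bash
python3 -m inch '[{"ax":0,"ay":0,"az":0,"dx":-328,"dy":-463,"dz":0,"fingers":0},{"ax":0,"ay":0,"az":0,"dx":-328,"dy":-463,"dz":0,"fingers":0},{"ax":0,"ay":0,"az":0,"dx":-328,"dy":-463,"dz":0,"fingers":0},{"ax":0,"ay":0,"az":0,"dx":-328,"dy":-463,"dz":0,"fingers":0},{"ax":0,"ay":0,"az":0,"dx":-328,"dy":-463,"dz":0,"fingers":0},{"ax":0,"ay":0,"az":0,"dx":-328,"dy":-463,"dz":0,"fingers":0},{"ax":0,"ay":0,"az":0,"dx":-328,"dy":-463,"dz":0,"fingers":0},{"ax":0,"ay":0,"az":0,"dx":-328,"dy":-463,"dz":0,"fingers":0}]'
python3 - <<'E'
from h import *
for n in("scene","top"):
    S=snapshot(n)
    cv2.imwrite(f'pics/n_{n}f.png',S['image'][...,::-1])
    cv2.imwrite(f'pics/n_{n}.png',cv2.resize(S['image'][170:245,225:325,::-1] if n=="scene" else cv2.convertScaleAbs(S['image'][225:330,350:490,::-1],alpha=1.7),(800,600),interpolation=2))
E
```

```text
clock: 28.7
tool_pos: [0.5113, 0.2348, 0.2159]
orientation: [179.9, 0.1, -25.1]
force: [1.7, -0.3, 0.6]
opening: 0.0003
```

View pics/n_scene.png

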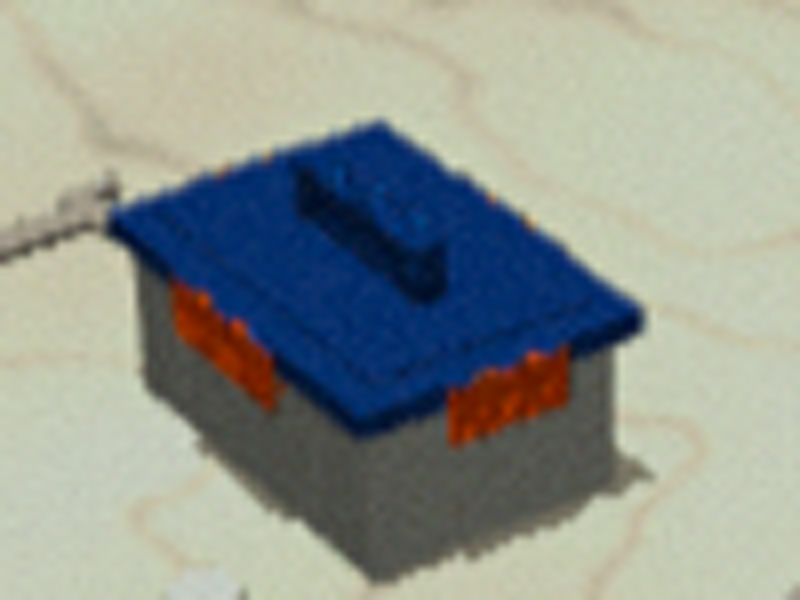

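View pics/n_top.png

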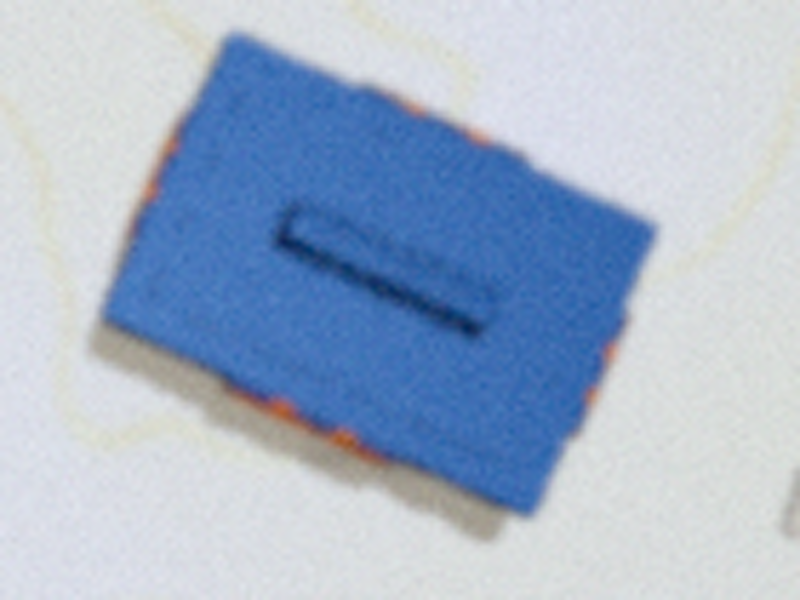

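View pics/n_topf.png

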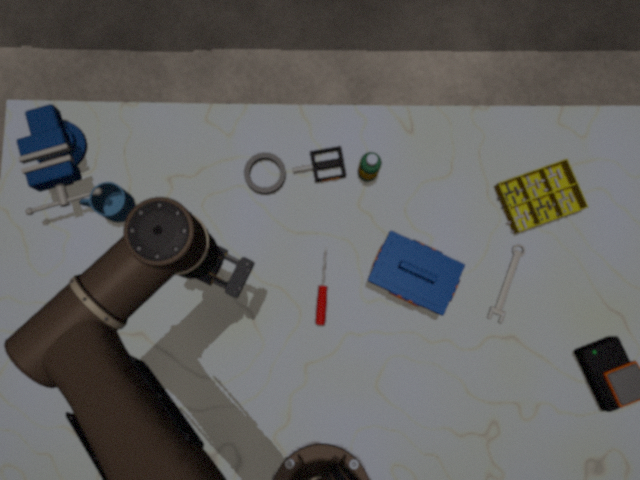

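Run:
```python
from h import *
T=snapshot("top");print(get_obs()["clock"])
print(lidfit([T],[.5128,-.2167,np.radians(-24.6)],.072))
im=T["image"].astype(int); p=lidfit([T],[.5128,-.2167,np.radians(-24.6)],.072)[0]
org=(im[...,0]-im[...,2])
for nm,ax,sg,h,w in(("right",1,-1,96.8,55),("left",1,1,96.8,55),("front",0,-1,66.8,75),("back",0,1,66.8,75)):
    # profile along the outward normal at plate level, averaged along the flap
    prof=[]
    for o in np.arange(-4,12,1.):
        v=[]
        for t in np.linspace(-w/2+3,w/2-3,30):
            q=[0,0,.081-.072]; q[ax]=sg*(h+o)/1e3; q[1-ax]=t/1e3
            u=proj(T,pose(p,np.array([q]),.072))[0]
            v.append(map_coordinates(org.astype(float),[[u[1]],[u[0]]],order=1)[0])
        prof.append(round(np.mean(v)))
    def tip(th):
        r=25; o=np.array([0,0,0.]); o[ax]=sg*(h+r*np.sin(th)+2.5*np.cos(th))/1e3; o[2]=(9-r*np.cos(th))/1e3
        W=pose(p,o[None],.072); u=proj(T,W)[0]; g=ray(T,u,.081)-[p[0],p[1],0]
        c,s=np.cos(p[2]),np.sin(p[2]); l=[c*g[0]+s*g[1],-s*g[0]+c*g[1]]; return round(sg*l[ax]*1e3-h,1)
    print(nm,prof,"tip offset seen at plate level th=0,.2:",tip(0),tip(.2))
```

```text
28.85
(array([ 0.51159005, -0.21428086, -0.42971915]), 381, np.float64(0.6628476634826651))
right [-64, -57, -48, -35, -21, -10, -3, 0, 0, -1, -1, -2, -3, -3, -3, -2] tip offset seen at plate level th=0,.2: -2.2 2.7
left [-56, -47, -35, -19, -5, 7, 12, 13, 11, 7, 3, 1, -1, -2, -2, -2] tip offset seen at plate level th=0,.2: 3.7 8.5
front [-53, -43, -31, -16, 0, 14, 25, 31, 31, 27, 22, 18, 15, 12, 11, 10] tip offset seen at plate level th=0,.2: 5.2 10.0
back [-64, -59, -50, -39, -28, -17, -10, -5, -4, -4, -5, -6, -7, -7, -7, -7] tip offset seen at plate level th=0,.2: -2.7 2.3
```

```bash
python3 -c "
from plant import *
print(close_job())"
```

```text
the job is handed in; nothing more can be done
None
```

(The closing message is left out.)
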